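# Fetch the rear welding nest from the tooling rack and load it on the press shuttle

### The job

The press needs the welding nest that stands behind the other one in the right-hand lane of the tooling rack (seen from the robot), half under the upper tier. Lift the front nest out and stand it upright on the bench top, then draw the rear nest forward out from under the tier and load it on the shuttle: ramped tongue first between the two guides, pushing up the sprung roller arm, until you feel it bottom on the back stop, so that it stays fully home with the roller bearing down on the tongue. Handle both nests gently and keep them upright, do not ram the stop (a light push is enough), and leave everything else where it is.

Things in the scene. Friction and masses are not known exactly. Their poses are not given: they have to be found in the camera images.
- front_nest: aluminium welding nest, the front one in the rack: base plate 110 (x) x 64 (y) x 12 mm, on it a block 50 mm wide (y), from x = -50 to +20 mm, top 46 mm above the underside, round pocket 34 mm across in its top. Behind the block the plate is a flat tongue, its last 15 mm (x 40 to 55) ramped from 12 to 3 mm. Origin: centre of the underside; +x to the tongue end. 0.3 to 0.55 kg
- rear_nest: aluminium welding nest, the rear one, to be loaded, same outside: base plate 110 (x) x 64 (y) x 12 mm, on it a block 50 mm wide (y), from x = -50 to +20 mm, top 46 mm above the underside, long pocket 48 x 24 mm in its top. Behind the block the plate is a flat tongue, its last 15 mm (x 40 to 55) ramped from 12 to 3 mm. Origin: centre of the underside; +x to the tongue end. 0.3 to 0.55 kg
- front_nest_block (a point): point on the front nest: centre of the block's flat top, at x = -15, z = 46 mm of the nest. Grip the block across its 50 mm width; the pocket is 20 mm deep
- rear_nest_block (a point): point on the rear nest: centre of the block's flat top, at x = -15, z = 46 mm of the nest. Grip the block across its 50 mm width; the pocket is 20 mm deep
- rack: blue steel two-tier tooling rack, fixed, open to the front (-x) and above its front half. Origin on the bench below it; +x to its back. Lower tray: x = -135 to 135, y = -110 to 140 mm, top 60 mm above the bench, no front lip. The nests stand in the lane centred on y = -50 mm, tongue ends to the back, between two strips 8 mm high, inner faces 78 mm apart
- rack_tier_edge (a point): front lower edge of the rack's upper tier above the lane's centre line (rack x = 48, y = -50 mm), 129 mm above the bench; axes as the rack's. From here the tier and the cartons on it (and uprights up to 220 mm above the bench) cover all behind. Its nearest upright is 53 mm to the right (-y), 23 mm back. The rear nest's front 34 to 43 mm stick out from under it
- rack_lane_mouth (a point): front edge of the lower tray on the lane's centre line (rack x = -135, y = -50 mm), 60 mm above the bench; axes as the rack's
- shuttle: the press's shuttle carriage, fixed, on rails that run along y into the press. Steel plate x = -130 to 140, y = -100 to 100 mm, top 45 mm above the bench. Origin on the bench below it; x away from the robot. Two guide bars 10 mm high, parallel and 68 mm apart from x = 10 to 80 mm, flare forwards to 96 mm apart at x = -35 mm; the plate before them is free
- nest_home (a point): on the shuttle plate (25 mm along x from the shuttle's origin, 45 mm above the bench): where the loaded nest's origin lies when it is home; x is the direction in which it slides home, away from the robot
- back_stop: the rigid back stop, two steel blocks 20 mm high either side of the hold-down arm, bolted to the shuttle plate. Origin: foot of their front face on the guides' centre line, 45 mm above the bench, 55 mm beyond nest_home. The nest must be felt to bottom on it
- hold_down (a joint): sprung hold-down arm behind the stop, rad: 0 at rest, grows as its roller is lifted (0.6 at most), about 0.09 with the roller on a tongue. The spring presses the roller down with 3 to 4 N; the tongue's ramp lifts it as the nest slides in along the plate. Sliding in takes 4 to 15 N, then the stop is rigid. Arm and bracket stay below 90 mm above the bench
- roller_center (a point): axis of the free-turning roller (16 mm across, 13 mm wide) at the arm's front end, 31 mm beyond nest_home; at rest its underside is 5.5 mm above the plate
- small_carton: bystander, to be left alone: plain cardboard carton 85 x 75 x 60 mm in the left lane of the rack's lower tier
- screw_jar: bystander, to be left alone: small clear jar, 44 mm across, 60 mm high, in front of the carton in the left lane
- spray_bottle: bystander, to be left alone: clear bottle with a blue cap, 60 mm across, 170 mm high, at the back of the bench
- spare_horn: bystander, to be left alone: spare stepped aluminium welding horn standing on the bench, 48 mm across at the foot, 118 mm high
- wrench: bystander, to be left alone: open wrench 170 mm long lying between rack and shuttle
- caliper: bystander, to be left alone: caliper, 210 mm long, lying on the bench at the right
There are look-alikes about, which are no part of the job. Leave any green look-alike of the front_nest alone.

How it is judged:
By the outcome, as a careful person would: the job done as asked, in the order asked, and still so for the second after the job is handed in, with the robot touching nothing.
It also fails if it takes over 53 s, if anything falls off the work surface, if the arm or the gripper's body presses on something with over 40 N, if the wrist force passes 120 N, or if a joint passes its speed limit or range.

### The arm

A 6-joint arm with a two-finger parallel gripper is mounted at the origin on the work surface. World frame = base frame: x ahead of the robot, y to its left, z up, the work surface at z = 0. Lengths are in mm, angles in degrees, forces in N, time in s.
With the tool pointing down it reaches from about 300 to 850 mm from the base axis. Payload 4.2 kg.
Tool frame: the origin (TCP) lies at the very end of the fingers, on their centre line; the grasp point (between the pads) lies 19 mm behind it; x points along the fingers, y is the direction in which the jaws open and shut, and the axes are right-handed (so a half turn about x gives the same grasp; the last joint's range is limited). The gripper opens to 91 mm and grips with 3 to 60 N. Pads are 32 mm wide; open, the fingers measure 118 mm over their backs; the gripper's body (76 mm by 178 mm) begins 60 mm behind the grasp point.
Start: joints at [-78.495, 18.312, 89.639, -0, 72.044, -1.146], TCP at [125.933, -561.059, 187.176] pointing down, gripper open.
Joint ranges: [-177.97, 177.97], [-48.28, 115.42], [12.27, 149.76], [-77.06, 257.06], [2.81, 150.46], [-146.56, 146.56]. Speed limits (degrees/s): [147.25, 147.25, 180, 180, 180, 180].

### API

Orientations are given as [roll, pitch, yaw] about the fixed x, y, z axes, in that order (R = Rz(yaw) Ry(pitch) Rx(roll)).
In Python, from workcell import sensors, grab_frame, job_done, finder gives the robot as it stands.
- The arm moves only by the tool play_rows, never from a script. Its argument "motion" is a list of rows, each a list of 5 numbers: the shift along the world's x, y, z in m, then the turn about the world's z in rad, then the opening, from 0 (shut) to 1 (fully open). In form: [[tx, ty, tz, roll, fingers], ...]. A call has exactly 8 rows; each row is the pose to reach, as a shift and turn from the pose commanded when the call began; what a row does not reach only later rows make up. A row lasts 1/12 s, in which the tool goes at most 41.7 mm and 7.16 degrees, less where a joint would pass 70% of its speed; a pose out of reach is approached as far as the arm can. A call with a gripper value outside its range is refused whole. The fingers move at their own pace and stop on an object; "squeeze" is the grip in N (left out, the last holds). Time passes only in rows, so rows that repeat a pose let the fingers close, or fill a call up. It gives the time, the measured TCP pose, the force and the opening at its end, in the units of the state.
- sensors.state(): the state, without advancing time (a new reading comes with each control period).
- grab_frame(name): name is "scene" or "top" or "wrist"; returns a dict with "img" (400x640x3 uint8, blue, green, red), "fx", "fy", "cx", "cy" (pixels), "rvec" (rotation vector, rad) and "tvec" (3), from world to camera coordinates, as OpenCV has them; the wrist camera has in their place "tool_from_camera" (4x4, takes a point from camera to tool coordinates, whose origin is the TCP and whose axes are the tool frame's). Camera axes: x right, y down, z forward; pixel columns grow to the right and rows downward; lengths in mm; the calibration is good to about 2 mm. The wrist camera is an equidistant fisheye: a pixel r from the principal point sees the ray r / f radians off the axis. A picture is of the moment at which its call begins: read the wrist's pose just before it. There is no depth.
- job_done(): hands the job in, once; it reports no verdict.
Trained networks look in a picture, given as the dict that the camera call returned (one of the last four; its "shot" number tells which), for a name from the list of things; names that differ only in an ending like _2 or _b are one class to them, and where a whole thing is asked for, a point or a joint stands for the part that bears it (a point fixed in the world has none). Each returns a list of dicts, best first, with "conf" (0 to 1); they miss things now and then, are a little off and sometimes report something else, mostly with a low value. They report only what shows in the picture. A call takes as long as a camera call. They do not tell look-alikes from the thing itself.
- finder.spot_in(picture, label): "point" ([column, row] in pixels, amid what is visible of it).
- finder.spot_point(picture, label): "point" ([column, row] in pixels: a listed point, or the origin of a listed thing).
The state is a dict: "time_s": time; "qpos": joint angles; "qvel": joint speeds; "effort": joint torques, N m; "ee_pos": TCP position; "ee_rot": TCP orientation; "force": force on the tool from outside, world axes, zero at the start; "torque": the same for the moment, N m; "gripper_width": finger opening in mm.
Only numpy, scipy, OpenCV 4.12 (cv2) and the standard library are available. Lean on these libraries where they do the work, as an engineer would, in place of code of your own. Each camera call takes 0.05 s, during which the arm holds its last target.

## Working session

There is one attempt and no reset: what is moved stays moved. The work goes in short steps, Python scripts to look and compute and a tool call to move; the robot and the scene stay as the last step left them, time stands still between calls to the robot, and variables do not carry over. Pictures are saved under pics/ and viewed, and the job is handed in when it is done.

Besides the shell and the picture viewer there is one more tool, called after "Emit:" by a JSON object that holds its "name" and its "arguments". play_rows: Moves the arm, as the interface text tells. Its arguments: {"type":"object","properties":{"motion":{"type":"array","items":{"type":"array","items":{"type":"number"}}},"squeeze":{"type":"number"}},"required":["motion"]}

```bash
mkdir -p pics; ls; cat > h.py <<'E'
import numpy as np, cv2
from workcell import sensors, grab_frame, job_done, finder
def ray(p,uv):
    R,_=cv2.Rodrigues(np.array(p['rvec'],float)); t=np.array(p['tvec'],float).ravel()
    d=np.array([(uv[0]-p['cx'])/p['fx'],(uv[1]-p['cy'])/p['fy'],1.])
    return -R.T@t, R.T@d
def onz(p,uv,z):
    o,d=ray(p,uv); return o+d*(z-o[2])/d[2]
def tri(p1,u1,p2,u2):
    o1,d1=ray(p1,u1);o2,d2=ray(p2,u2);d1/=np.linalg.norm(d1);d2/=np.linalg.norm(d2)
    A=np.stack([d1,-d2],1);s=np.linalg.lstsq(A,o2-o1,rcond=None)[0]
    a=o1+s[0]*d1;b=o2+s[1]*d2
    return (a+b)/2,np.linalg.norm(a-b)
def proj(p,X):
    return cv2.projectPoints(np.array(X,float).reshape(-1,1,3),np.array(p['rvec'],float),np.array(p['tvec'],float),np.array([[p['fx'],0,p['cx']],[0,p['fy'],p['cy']],[0,0,1.]]),None)[0].reshape(-1,2)
E
python3 - <<'E'
from h import *
np.set_printoptions(precision=1,suppress=True)
s=sensors.state();print({k:np.round(v,2) for k,v in s.items()})
S=grab_frame("scene");T=grab_frame("top")
cv2.imwrite('pics/s0.png',S['img']);cv2.imwrite('pics/t0.png',T['img'])
for n in ["front_nest_block","rear_nest_block","front_nest","rack","rack_tier_edge","rack_lane_mouth","shuttle","nest_home","back_stop","roller_center"]:
    a=finder.spot_point(S,n);b=finder.spot_point(T,n)
    print(n,[(np.round(q['point']),round(q['conf'],2)) for q in a[:3]],[(np.round(q['point']),round(q['conf'],2)) for q in b[:3]])
    if a and b: print('   ',*tri(S,a[0]['point'],T,b[0]['point']))
E
```

```text
pics
{'time_s': np.float64(0.0), 'qpos': array([-78.5,  18.4,  89.7,  -0. ,  72. ,  -1.1]), 'qvel': array([-0. , -0. , -0. , -0. ,  0.1,  0. ]), 'effort': array([  0. , -41.2, -23.2,   0.1,   0.1,  -0. ]), 'ee_pos': array([ 125.8, -560.5,  186.4]), 'ee_rot': array([-91. ,  89.9, 101.7]), 'force': array([ 0.6, -0.6, -0.3]), 'torque': array([-0.,  0.,  0.]), 'gripper_width': np.float64(91.57)}
front_nest_block [(array([332., 116.]), 0.8), (array([244., 180.]), 0.64), (array([380., 147.]), 0.55)] [(array([212., 215.]), 0.81), (array([343., 281.]), 0.68), (array([200., 306.]), 0.56)]
    [444.1 145.6 255.7] 97.3640302731242
rear_nest_block [(array([421., 164.]), 0.87), (array([422., 161.]), 0.33), (array([236., 313.]), 0.23)] [(array([188., 175.]), 0.67)]
    [570.8 290.4 104.2] 4.422076640570466
front_nest [(array([244., 192.]), 0.96), (array([335., 124.]), 0.87), (array([377., 163.]), 0.61)] [(array([211., 216.]), 0.96), (array([341., 271.]), 0.74), (array([208., 310.]), 0.61)]
    [462.4  16.5 213.1] 361.43049617584273
rack [(array([402., 174.]), 0.7)] [(array([192., 200.]), 0.64)]
  
[... 213 characters left out ...]
6
rack_lane_mouth [(array([357., 150.]), 0.56), (array([230., 301.]), 0.36)] [(array([222., 241.]), 0.76)]
    [407.  207.7  62.3] 1.5274306576933236
shuttle [(array([224., 293.]), 0.64)] [(array([404., 187.]), 0.59), (array([161., 224.]), 0.39)]
    [ 566.5 -286.    -9. ] 7.395014159755719
nest_home [(array([225., 290.]), 0.68)] [(array([412., 173.]), 0.98)]
    [ 596.5 -287.6   60.8] 3.167767942236982
back_stop [(array([232., 312.]), 0.57)] [(array([411., 154.]), 0.65), (array([222., 242.]), 0.62)]
    [ 647.8 -290.2   52.2] 11.543874134435127
roller_center [(array([231., 299.]), 0.65)] [(array([410., 165.]), 0.51), (array([188., 176.]), 0.34)]
    [ 620.4 -283.6   56.8] 3.0868066988320746
```

View pics/s0.png

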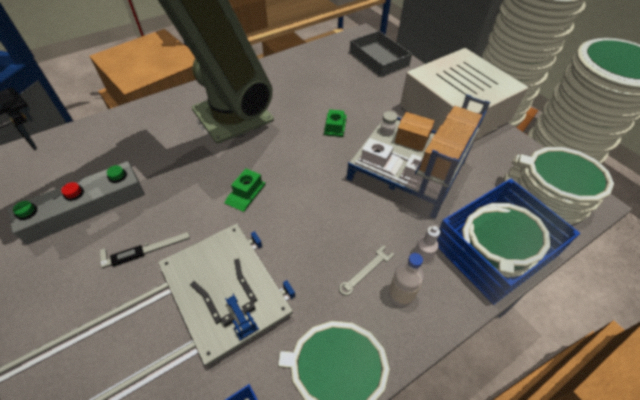

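View pics/t0.png

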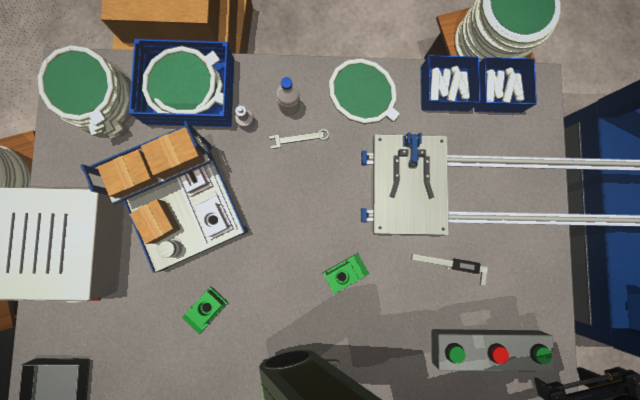

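The top view has up = +x and left = +y. The front nest (round pocket) is at (211,216), the rear nest at (193,180) under the tier, the shuttle at (411,180), and two green look-alikes are in front. I'll zoom in for precise poses.

```bash
python3 - <<'E'
from h import *
np.set_printoptions(precision=1,suppress=True)
S=grab_frame("scene");T=grab_frame("top")
a=cv2.resize(T['img'][150:280,120:260],None,fx=5.5,fy=4.6*5.5/4.6*0.83,interpolation=cv2.INTER_CUBIC)
a=cv2.resize(T['img'][150:260,130:260],None,fx=5,fy=5,interpolation=cv2.INTER_CUBIC);cv2.imwrite('pics/tr.png',a)
a=cv2.resize(T['img'][125:245,355:460],None,fx=5,fy=5,interpolation=cv2.INTER_CUBIC);cv2.imwrite('pics/ts.png',a)
a=cv2.resize(S['img'][95:215,340:500],None,fx=5,fy=5,interpolation=cv2.INTER_CUBIC);cv2.imwrite('pics/sr.png',a)
print([(q['point'],q['conf']) for q in finder.spot_in(T,'rear_nest')],[(q['point'],q['conf']) for q in finder.spot_in(S,'front_nest')])
print(onz(T,(212,215),106),onz(S,(380,147),106))
for P in (S,T):
  o,_=ray(P,(0,0));print(o,P['fx'])
E
```

```text
[([170.3, 250.8], 0.71), ([196.4, 179.2], 0.6)] [([330.8, 124.3], 0.78), ([380.0, 158.9], 0.68), ([244.4, 188.2], 0.6)]
[472.3 226.5 106. ] [465.5 236.  106. ]
[1008.1 -322.9  835.3] 386.24124116189427
[ 419.6   -8.8 1079.6] 390.4485735650182
```

View pics/tr.png

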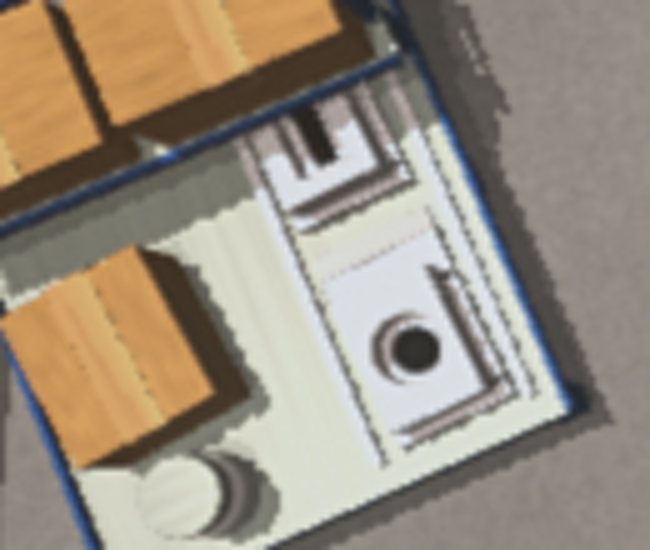

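View pics/ts.png

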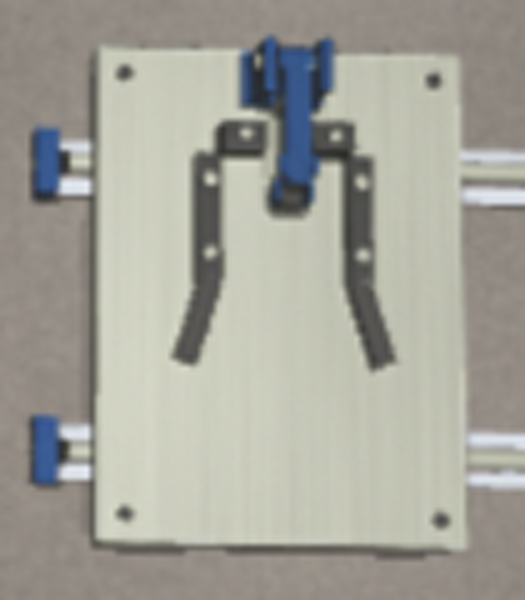

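View pics/sr.png

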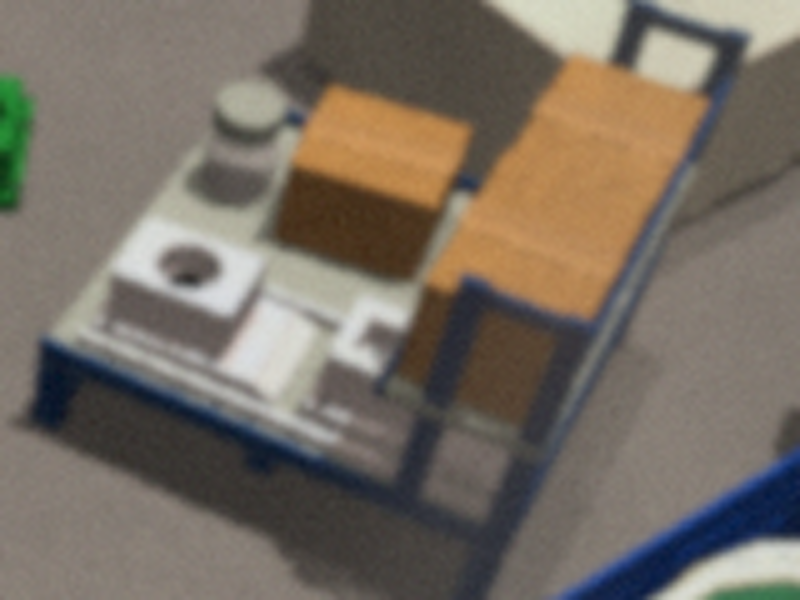

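```bash
cat >> h.py <<'E'
def P2(pose,pts):
    x,y,a=pose;a=np.deg2rad(a);pts=np.atleast_2d(np.array(pts,float));o=pts.copy()
    o[:,0]=x+np.cos(a)*pts[:,0]-np.sin(a)*pts[:,1];o[:,1]=y+np.sin(a)*pts[:,0]+np.cos(a)*pts[:,1];return o
def fit(P,uv,pts,x0):
    from scipy.optimize import least_squares
    r=least_squares(lambda q:(proj(P,P2(q,pts))-uv).ravel(),x0,x_scale=[10,10,3]);return r.x,np.abs(r.fun).max()
def overlay(P,segs,box,k,name):
    # segs list of (Nx3 polyline, color)
    x0,y0,x1,y1=box
    im=cv2.resize(P['img'][y0:y1,x0:x1],None,fx=k,fy=k,interpolation=cv2.INTER_CUBIC)
    for pl,c in segs:
        q=(proj(P,pl)-[x0,y0]+0.5)*k-0.5
        cv2.polylines(im,[np.round(q).astype(int).reshape(-1,1,2)],False,c,1,cv2.LINE_AA)
    cv2.imwrite(name,im)
def nest(z0):
    B=[[-50,-25,46],[20,-25,46],[20,25,46],[-50,25,46],[-50,-25,46]]
    Q=[[-55,-32,12],[40,-32,12],[40,32,12],[-55,32,12],[-55,-32,12]]
    R=[[40,-32,12],[55,-32,3],[55,32,3],[40,32,12]]
    return [np.array(v,float)+[0,0,z0] for v in (B,Q,R)]
E
python3 - <<'E'
from h import *
np.set_printoptions(precision=1,suppress=True)
T=grab_frame("top");S=grab_frame("scene")
c=lambda u,v:((u+.5)/5+130-.5,(v+.5)/5+150-.5)
# rack: front right tray corner, strip left inner
A=onz(T,c(260,185),68);B=onz(T,c(383,465),68);print(A,B,np.rad2deg(np.arctan2(*(A-B)[1::-1])))
C=onz(T,c(575,408),60);print(C)
fr=fit(T,np.array([c(400,440),c(495,385),c(435,258)]),[[-50,25,106],[-50,-25,106],[20,-25,106]],[470,230,23]);print('front',fr)
yaw=23.7
a=np.deg2rad(yaw);ux=np.array([np.cos(a),np.sin(a)]);uy=np.array([-ux[1],ux[0]])
r0=C[:2]+135*ux+110*uy;rack=[*r0,yaw];print('rack',rack)
d=np.array(fr[0][:2])-r0;print('front in rack',d@ux,d@uy)
rr=fit(T,np.array([c(292,212),c(385,168)]),[[-50,25,106],[-50,-25,106]],[540,250,23]);print('rear',rr)
d=np.array(rr[0][:2])-r0;print('rear in rack',d@ux,d@uy)
def rk():
  s=[]
  s.append(([[-135,-110,60],[135,-110,60],[135,140,60],[-135,140,60],[-135,-110,60]],(255,0,0)))
  for y in(-11,-89): s.append(([[-135,y,60],[135,y,60]],(255,0,255)))
  s.append(([[48,-110,129],[48,140,129]],(0,255,255)))
  return [(P2(rack,v),k) for v,k in s]
segs=rk()
for z,p,k in((60,fr[0],(0,0,255)),(60,rr[0],(0,160,0))):
  segs+=[(P2(p,v),k) for v in nest(z)]
overlay(T,segs,(130,150,260,260),5,'pics/otr.png')
overlay(S,segs,(340,95,500,215),5,'pics/osr.png')
# shuttle
s=lambda u,v:((u+.5)/5+355-.5,(v+.5)/5+125-.5)
f=fit(T,np.array([s(98,48),s(460,57),s(466,548),s(95,546)]),[[140,100,45],[140,-100,45],[-130,-100,45],[-130,100,45]],[560,-290,0]);print('shuttle',f)
sh=f[0]
seg=[(P2(sh,v),k) for v,k in [([[140,100,45],[140,-100,45],[-130,-100,45],[-130,100,45],[140,100,45]],(0,0,255)),([[80,34,55],[10,34,55],[-35,48,55]],(0,0,255)),([[80,-34,55],[10,-34,55],[-35,-48,55]],(0,0,255)),([[80,-34,65],[80,34,65]],(0,255,255)),([[56,-6,58],[56,6,58]],(0,255,0))]]
overlay(T,seg,(355,125,460,245),5,'pics/ots.png')
overlay(S,seg,(150,215,300,370),4,'pics/oss.png')
E
```

```text
[546.1 317.1  68. ] [403.7 246.9  68. ] 26.243741087530545
[434.7 152.1  60. ]
front (array([475.6, 230.3,  28.1]), np.float64(1.2233161606500573))
rack [np.float64(514.0569687662891), np.float64(307.0381847038918), 23.7]
front in rack -66.10540369955791 -54.803298724789194
rear (array([584.2, 289.1,  27.4]), np.float64(0.05553531130132683))
rear in rack 56.971064761648854 -44.64103734955562
shuttle (array([ 565.6, -285.7,    0. ]), np.float64(0.6444276698926217))
```

View pics/otr.png

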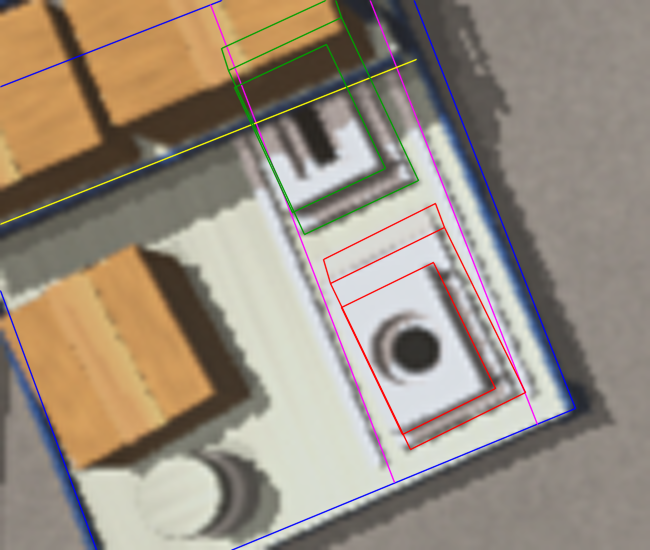

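View pics/osr.png

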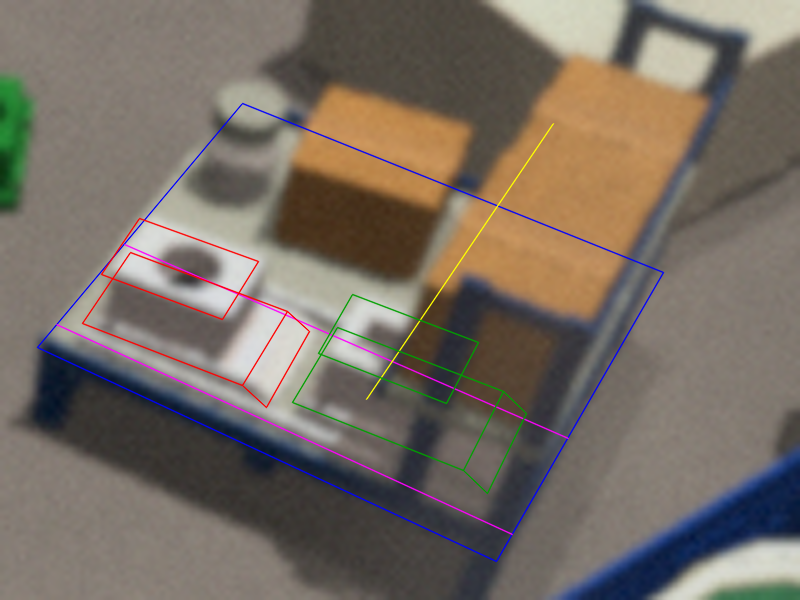

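View pics/ots.png

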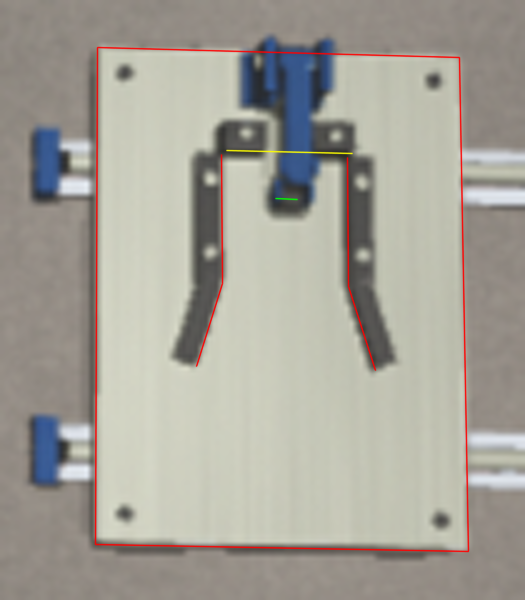

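View pics/oss.png

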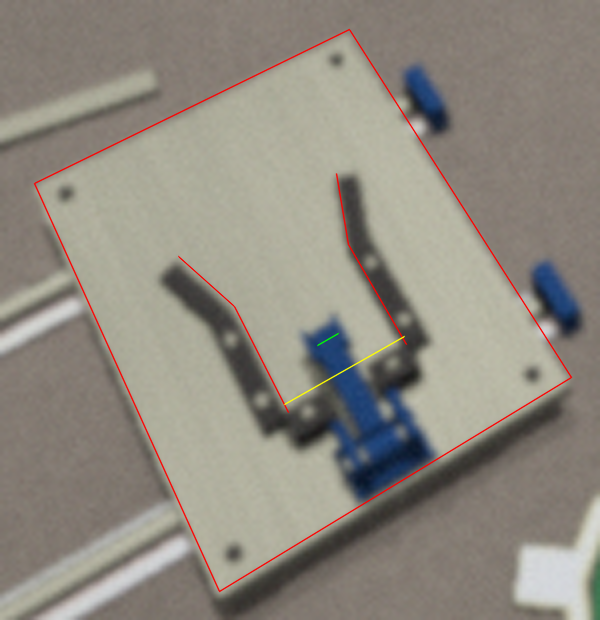

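```bash
cat >> h.py <<'E'
from scipy.spatial.transform import Rotation as Ro
def toolR(s): return Ro.from_euler('xyz',s['ee_rot'],degrees=True).as_matrix()
def jawyaw(s):
    R=toolR(s);return np.rad2deg(np.arctan2(R[1,1],R[0,1]))
def st():
    s=sensors.state();print('t',round(s['time_s'],2),'p',np.round(s['ee_pos'],1),'jaw',round(jawyaw(s),2),'F',np.round(s['force'],1),'w',round(s['gripper_width'],1),'q',np.round(s['qpos'],0));return s
def wray(W,s,uv):
    M=np.array(W['tool_from_camera']);R=toolR(s)
    d=np.array([uv[0]-W['cx'],uv[1]-W['cy']]);r=np.hypot(*d);th=r/W['fx']
    v=np.array([*(np.sin(th)*d/max(r,1e-9)),np.cos(th)])
    return R@M[:3,3]+np.array(s['ee_pos']), R@(M[:3,:3]@v)
def wonz(W,s,uv,z):
    o,d=wray(W,s,uv);return o+d*(z-o[2])/d[2]
def wproj(W,s,X):
    M=np.array(W['tool_from_camera']);R=toolR(s);X=np.atleast_2d(X)
    p=(X-np.array(s['ee_pos']))@R; c=(p-M[:3,3])@M[:3,:3]
    th=np.arctan2(np.hypot(c[:,0],c[:,1]),c[:,2]);n=np.hypot(c[:,0],c[:,1])
    return np.stack([W['cx']+W['fx']*th*c[:,0]/n,W['cy']+W['fx']*th*c[:,1]/n],1)
E
python3 - <<'E'
from h import *
s=st();print(np.round(toolR(s),2))
W=grab_frame("wrist");print(np.round(W['tool_from_camera'],2),W['fx'],W['cx']);cv2.imwrite('pics/w0.png',W['img'])
E
```

```text
t 1.4 p [ 125.9 -561.   187.1] jaw -77.35 F [ 0.4  0.2 -0.2] w 90.9 q [-78.  18.  90.  -0.  72.  -1.]
[[-0.    0.22 -0.98]
 [ 0.   -0.98 -0.22]
 [-1.   -0.    0.  ]]
[[-0.0000e+00 -2.5000e-01  9.7000e-01 -1.9625e+02]
 [ 1.0000e+00  0.0000e+00  0.0000e+00  1.1000e-01]
 [-0.0000e+00  9.7000e-01  2.5000e-01 -7.0390e+01]
 [ 0.0000e+00  0.0000e+00  0.0000e+00  1.0000e+00]] 309.70691628693146 325.0984527711184
```

View pics/w0.png

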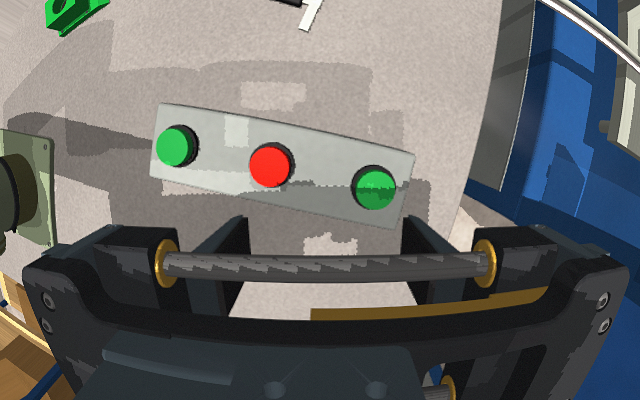

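Emit:
{"name": "play_rows", "arguments": {"motion": [[0.018, 0.035, 0.02, 0.125, 1], [0.036, 0.07, 0.04, 0.25, 1], [0.054, 0.105, 0.06, 0.375, 1], [0.072, 0.14, 0.08, 0.5, 1], [0.09, 0.175, 0.09, 0.62, 1], [0.108, 0.21, 0.1, 0.74, 1], [0.126, 0.245, 0.105, 0.86, 1], [0.145, 0.278, 0.11, 0.98, 1]]}}

```text
time_s: 2.12
ee_pos: [270.1, -283.3, 297.8]
ee_rot: [68.8, 89.9, -42.2]
force: [2.0, -0.5, -0.3]
gripper_width: 91.0
```

Emit:
{"name": "play_rows", "arguments": {"motion": [[0.018, 0.035, 0.005, 0.125, 1], [0.036, 0.07, 0.01, 0.25, 1], [0.054, 0.105, 0.015, 0.375, 1], [0.072, 0.14, 0.02, 0.5, 1], [0.09, 0.175, 0.02, 0.62, 1], [0.108, 0.21, 0.025, 0.74, 1], [0.126, 0.245, 0.03, 0.86, 1], [0.145, 0.278, 0.03, 0.98, 1]]}}

```text
time_s: 2.78
ee_pos: [415.5, -4.9, 328.1]
ee_rot: [52.2, 89.8, -2.4]
force: [1.1, -1.5, 0.3]
gripper_width: 91.1
```

Emit:
{"name": "play_rows", "arguments": {"motion": [[0.018, 0.035, 0.005, 0.125, 1], [0.036, 0.07, 0.01, 0.25, 1], [0.054, 0.105, 0.01, 0.375, 1], [0.072, 0.14, 0.01, 0.5, 1], [0.09, 0.175, 0.01, 0.62, 1], [0.108, 0.21, 0.01, 0.74, 1], [0.126, 0.245, 0.01, 0.86, 1], [0.145, 0.278, 0.01, 0.98, 1]]}}

```text
time_s: 3.45
ee_pos: [560.1, 273.2, 336.8]
ee_rot: [79.1, 90.0, 80.6]
force: [1.1, -0.5, 0.9]
gripper_width: 91.3
```

```bash
python3 - <<'E'
from h import *
s=st()
W=grab_frame("wrist");cv2.imwrite('pics/w1.png',W['img'])
E
```

```text
t 3.45 p [560.1 273.2 336.8] jaw 91.49 F [ 1.1 -0.5  0.9] w 91.3 q [ 25.  20.  66.   0.  94. -67.]
```

View pics/w1.png

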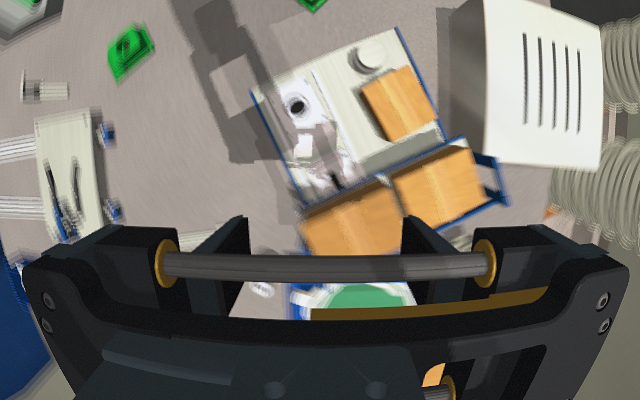

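Emit:
{"name": "play_rows", "arguments": {"motion": [[0, 0, -0.02, 0.12, 1], [0, 0, -0.04, 0.24, 1], [0, 0, -0.05, 0.36, 1], [0, 0, -0.05, 0.42, 1], [0, 0, -0.05, 0.42, 1], [0, 0, -0.05, 0.42, 1], [0, 0, -0.05, 0.42, 1], [0, 0, -0.05, 0.42, 1]]}}

```text
time_s: 4.17
ee_pos: [560.0, 270.9, 287.6]
ee_rot: [3.4, 89.9, 28.5]
force: [-0.1, -0.2, -0.0]
gripper_width: 91.3
```

```bash
python3 - <<'E'
from h import *
import pickle
s=st()
W=grab_frame("wrist");cv2.imwrite('pics/w2.png',W['img']);pickle.dump((s,W),open('w2.pkl','wb'))
cv2.imwrite('pics/w2c.png',cv2.resize(W['img'][20:220,190:430],None,fx=3,fy=3,interpolation=cv2.INTER_CUBIC))
E
```

```text
t 4.17 p [560.  270.9 287.6] jaw 115.09 F [-0.1 -0.2 -0. ] w 91.3 q [ 25.  20.  72.   0.  87. -90.]
```

View pics/w2c.png

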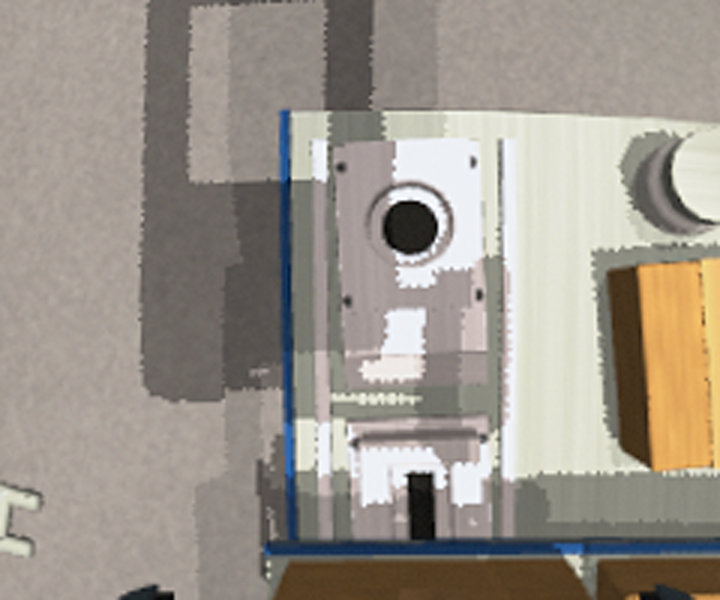

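```bash
cat >> h.py <<'E'
def woverlay(W,s,segs,box,k,name):
    x0,y0,x1,y1=box
    im=cv2.resize(W['img'][y0:y1,x0:x1],None,fx=k,fy=k,interpolation=cv2.INTER_CUBIC)
    for pl,c in segs:
        pl=np.array(pl);P=np.concatenate([np.linspace(a,b,12) for a,b in zip(pl[:-1],pl[1:])])
        q=(wproj(W,s,P)-[x0,y0]+0.5)*k-0.5
        cv2.polylines(im,[np.round(q).astype(int).reshape(-1,1,2)],False,c,1,cv2.LINE_AA)
    cv2.imwrite(name,im)
def racksegs(rack):
  s=[]
  s.append(([[-135,-110,60],[135,-110,60],[135,140,60],[-135,140,60],[-135,-110,60]],(255,0,0)))
  for y in(-11,-89): s.append(([[-135,y,68],[135,y,68]],(255,0,255)))
  s.append(([[48,-110,129],[48,140,129]],(0,255,255)))
  return [(P2(rack,v),k) for v,k in s]
def circ(z0): 
    t=np.linspace(0,2*np.pi,40);return np.stack([-15+17*np.cos(t),17*np.sin(t),46+z0+0*t],1)
E
cat > m.py <<'E'
from h import *
import pickle
np.set_printoptions(precision=1,suppress=True)
s,W=pickle.load(open('w2.pkl','rb'))
c=lambda u,v:((u+.5)/3+190-.5,(v+.5)/3+20-.5)
# rack: right wall line and front edge, left of image = -y
for n,a,z in (('fr corner',(287,111),60),('edge2',(293,530),60),('stripR',(500,140),68),('stripR2',(502,530),68),('stripL',(327,140),68),('stripL2',(330,470),68),('tier R',(267,543),129),('tier L',(720,548),129),('front L',(720,122),60),('pocket',(410,225),106),('blk fl',(335,140),106),('blk fr',(480,138),106)):
    print(n,wonz(W,s,c(*a),z))
E
python3 m.py
```

```text
fr corner [436.4 152.9  60. ]
edge2 [613.1 236.5  60. ]
stripR [410.1 246.   68. ]
stripR2 [569.9 324.1  68. ]
stripL [442.8 176.9  68. ]
stripL2 [578.  240.7  68. ]
tier R [603.7 230.  129. ]
tier L [527.4 397.5 129. ]
front L [350. 334.  60.]
pocket [465.9 228.1 106. ]
blk fl [446.5 185.7 106. ]
blk fr [421. 238. 106.]
```

```bash
cat >> m.py <<'E'
rack=[511,310,25.4]
def overl(f,r,name,k=3,box=(190,20,430,220)):
    segs=racksegs(rack)
    for p,kk in((f,(0,0,255)),(r,(0,160,0))):
        segs+=[(P2(p,v),kk) for v in nest(60)]
    segs.append((P2(f,circ(60)),(0,0,255)))
    woverlay(W,s,segs,box,k,name)
E
cat > m2.py <<'E'
from m import *
f=P2(rack,[[-60,-54,0]])[0];r=P2(rack,[[64,-50,0]])[0]
print(f,r)
overl([f[0],f[1],27.4],[r[0],r[1],25.4],'pics/o2.png',5,(240,50,380,215))
E
python3 m2.py|tail -1
```

```text
[480.  235.5   0. ] [590.3 292.3   0. ]
```

View pics/o2.png

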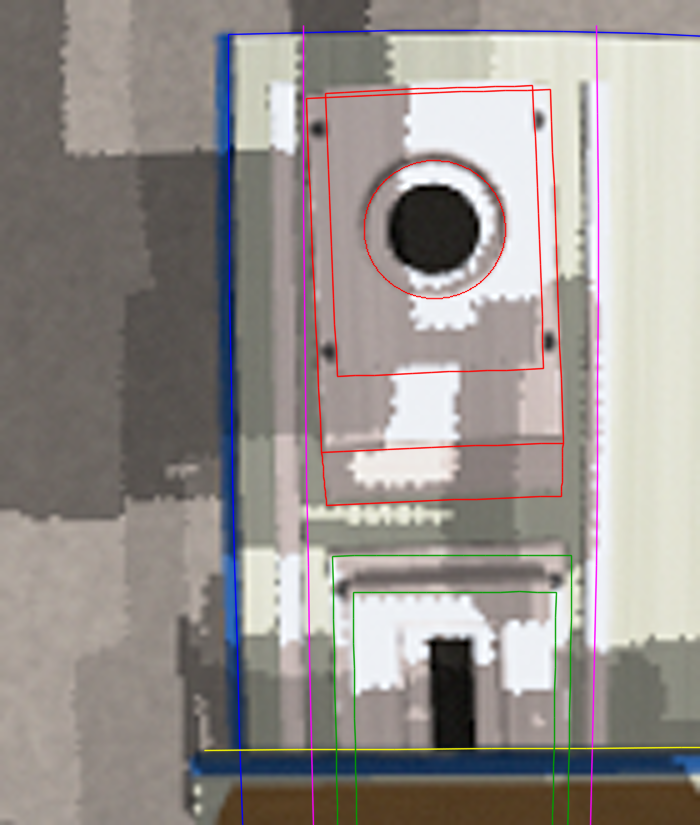

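```bash
python3 - <<'E'
from h import *
s=st()
E
```

```text
t 4.22 p [560.  270.9 287.5] jaw 115.11 F [0.6 0.6 0.4] w 91.0 q [ 25.  20.  72.   0.  87. -90.]
```

Emit:
{"name": "play_rows", "arguments": {"motion": [[-0.03, -0.014, -0.01, 0.03, 1], [-0.06, -0.028, -0.03, 0.03, 1], [-0.0934, -0.0422, -0.06, 0.03, 1], [-0.0934, -0.0422, -0.09, 0.03, 1], [-0.0934, -0.0422, -0.12, 0.03, 1], [-0.0934, -0.0422, -0.14, 0.03, 1], [-0.0934, -0.0422, -0.15, 0.03, 1], [-0.0934, -0.0422, -0.15, 0.03, 1]]}}

```text
time_s: 4.88
ee_pos: [465.3, 228.2, 135.2]
ee_rot: [176.4, 89.8, -156.7]
force: [-0.5, -0.6, 0.7]
gripper_width: 91.1
```

```bash
python3 - <<'E'
from h import *
s=st();print(s['ee_pos'])
S=grab_frame("scene");T=grab_frame("top")
cv2.imwrite('pics/s3.png',cv2.resize(S['img'][60:215,320:500],None,fx=4,fy=4,interpolation=cv2.INTER_CUBIC))
E
```

```text
t 4.88 p [465.3 228.2 135.2] jaw 116.86 F [-0.5 -0.6  0.7] w 91.1 q [ 25.  16. 101.   0.  63. -92.]
[465.26170721 228.18915827 135.16284824]
```

View pics/s3.png

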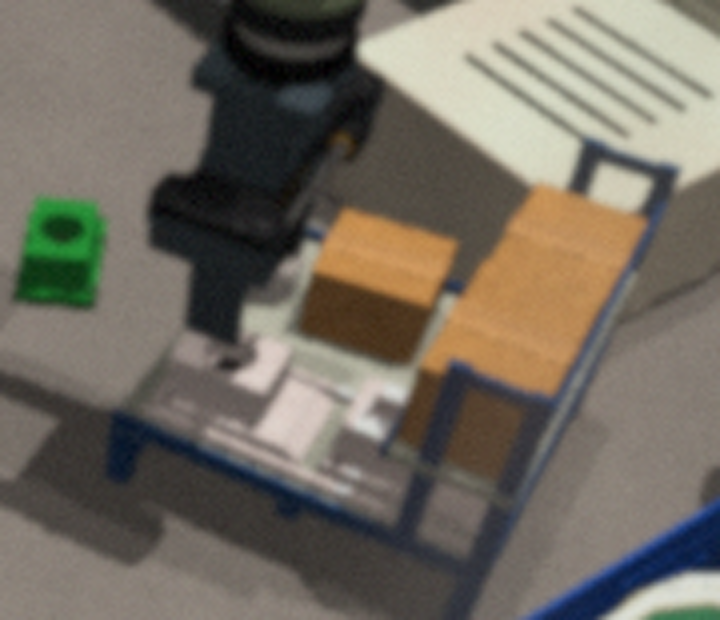

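Emit:
{"name": "play_rows", "arguments": {"motion": [[0, 0, -0.02, 0, 1], [0, 0, -0.035, 0, 1], [0, 0, -0.048, 0, 1], [0, 0, -0.055, 0, 1], [0, 0, -0.058, 0, 1], [0, 0, -0.058, 0, 1], [0, 0, -0.058, 0, 0.8], [0, 0, -0.058, 0, 0.7]]}}

```text
time_s: 5.65
ee_pos: [467.3, 229.2, 79.9]
ee_rot: [0.9, 89.9, 27.8]
force: [-0.1, 0.3, 0.0]
gripper_width: 80.8
```

Emit:
{"name": "play_rows", "arguments": {"motion": [[0, 0, 0, 0, 0.65], [0, 0, 0, 0, 0.6], [0, 0, 0, 0, 0.57], [0, 0, 0, 0, 0.54], [0, 0, 0, 0, 0.5], [0, 0, 0, 0, 0.4], [0, 0, 0, 0, 0.4], [0, 0, 0, 0, 0.4]], "squeeze": 25}}

```text
time_s: 6.32
ee_pos: [466.9, 229.0, 79.5]
ee_rot: [0.3, 89.9, 27.2]
force: [-0.0, -1.4, 5.6]
gripper_width: 36.8
```

```bash
python3 - <<'E'
from h import *
s=st()
S=grab_frame("scene");W=grab_frame("wrist");T=grab_frame("top")
cv2.imwrite('pics/s4.png',cv2.resize(S['img'][60:215,320:500],None,fx=4,fy=4,interpolation=cv2.INTER_CUBIC))
cv2.imwrite('pics/w4.png',W['img'])
cv2.imwrite('pics/t4.png',cv2.resize(T['img'][150:260,130:260],None,fx=5,fy=5,interpolation=cv2.INTER_CUBIC))
E
```

```text
t 6.32 p [466.9 229.   79.5] jaw 116.88 F [-0.  -1.4  5.6] w 36.8 q [ 25.  19. 106.   0.  55. -92.]
```

View pics/s4.png

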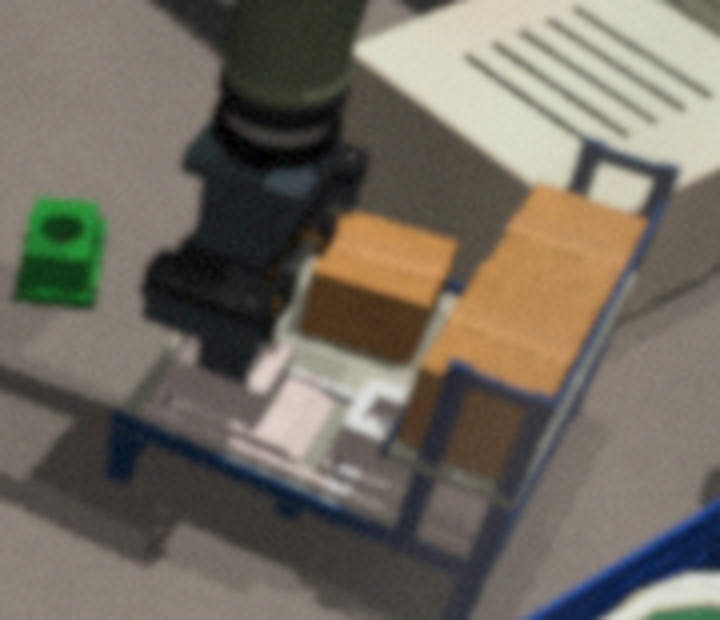

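View pics/w4.png

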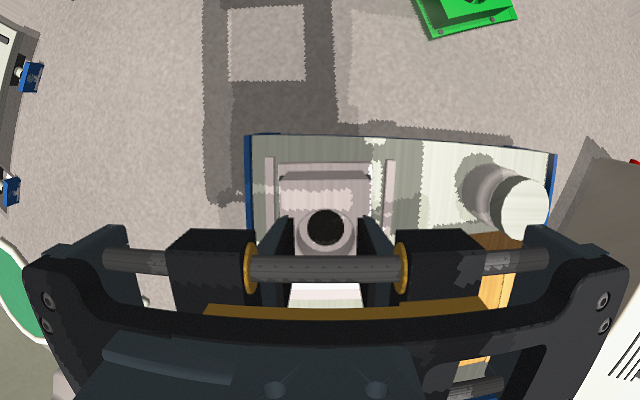

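View pics/t4.png

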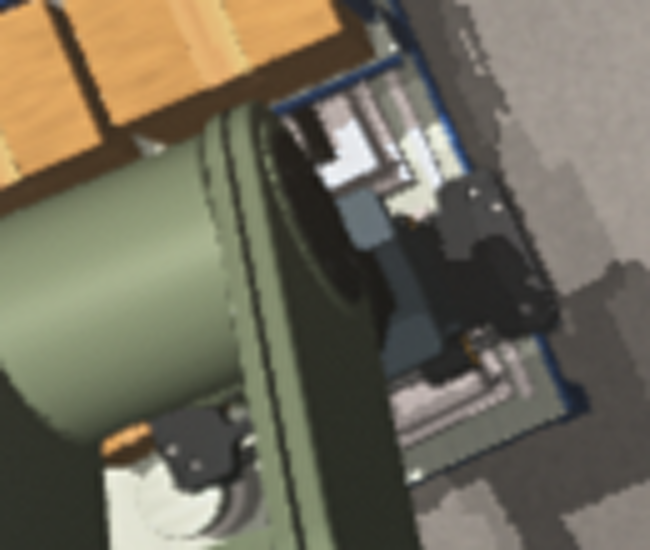

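```bash
python3 - <<'E'
from h import *
s=st()
S=grab_frame("scene");W=grab_frame("wrist")
cv2.imwrite('pics/s5.png',cv2.resize(S['img'][130:180,345:425],None,fx=9,fy=9,interpolation=cv2.INTER_CUBIC))
cv2.imwrite('pics/w5.png',cv2.resize(W['img'][120:320,220:440],None,fx=3,fy=3,interpolation=cv2.INTER_CUBIC))
s=st()
E
```

```text
t 6.47 p [466.9 229.   79.5] jaw 116.89 F [0.2 0.4 7.4] w 36.4 q [ 25.  19. 106.   0.  55. -92.]
t 6.57 p [467.  229.   79.5] jaw 116.88 F [-0.1  0.3  5.6] w 36.6 q [ 25.  19. 106.   0.  55. -92.]
```

View pics/s5.png

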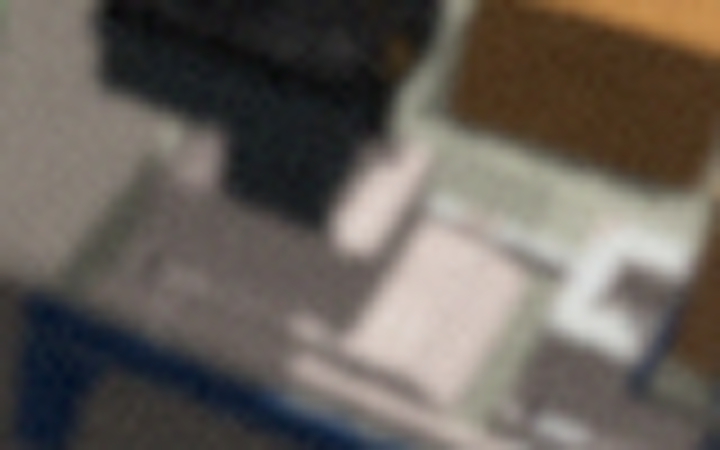

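View pics/w5.png

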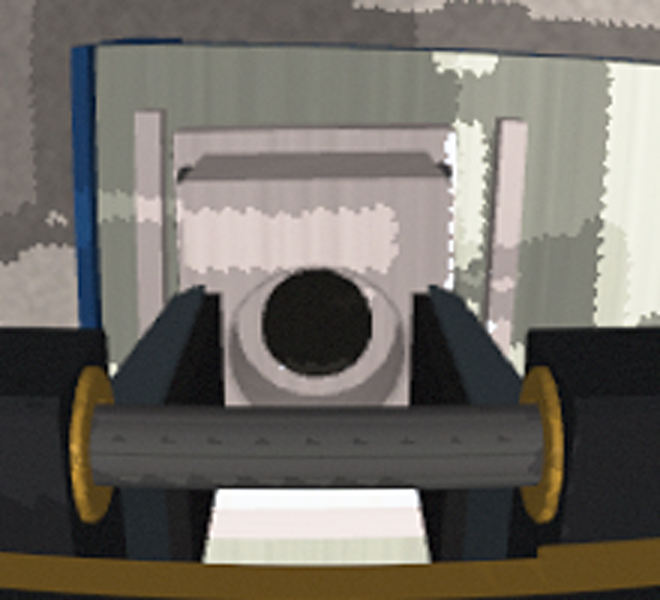

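```bash
python3 - <<'E'
from h import *
s=st()
S=grab_frame("scene");T=grab_frame("top")
R=toolR(s)
for off in (18,18+13.5):
  for sg in(-1,1):
    for zz in(-16,16):
      X=np.array(s['ee_pos'])+R@np.array([0,sg*off,zz])
      for h in (0,27):
        q=proj(S,X+[0,0,h])[0];print(off,sg,zz,h,np.round(X,0),np.round((q-[345,130])*9))
print(np.linalg.norm(R.T@R-np.eye(3)))
E
```

```text
t 6.57 p [467.  229.   79.5] jaw 116.88 F [-0.1  0.3  5.6] w 36.6 q [ 25.  19. 106.   0.  55. -92.]
18 -1 -16 0 [461. 206.  79.] [216. 245.]
18 -1 -16 27 [461. 206.  79.] [226. 181.]
18 -1 16 0 [489. 220.  79.] [312. 283.]
18 -1 16 27 [489. 220.  79.] [324. 220.]
18 1 -16 0 [445. 238.  79.] [266. 173.]
18 1 -16 27 [445. 238.  79.] [276. 109.]
18 1 16 0 [473. 252.  79.] [361. 210.]
18 1 16 27 [473. 252.  79.] [373. 146.]
31.5 -1 -16 0 [467. 194.  79.] [197. 273.]
31.5 -1 -16 27 [467. 194.  79.] [206. 209.]
31.5 -1 16 0 [495. 208.  79.] [293. 312.]
31.5 -1 16 27 [495. 208.  79.] [305. 248.]
31.5 1 -16 0 [438. 250.  79.] [284. 147.]
31.5 1 -16 27 [438. 250.  79.] [295.  83.]
31.5 1 16 0 [467. 264.  79.] [378. 184.]
31.5 1 16 27 [467. 264.  79.] [391. 119.]
4.887140084028491e-16
```

```bash
python3 - <<'E'
from h import *
s=st()
np.set_printoptions(precision=1,suppress=True)
W=grab_frame("wrist")
c=lambda u,v:((u+.5)/3+220-.5,(v+.5)/3+120-.5)
for z in (72,80,106):
  g=lambda u,v:wonz(W,s,c(u,v),z)
  print(z,'edge178',np.linalg.norm(g(180,178)-g(448,178)),'edge155',np.linalg.norm(g(207,155)-g(430,152)),'edge130',np.linalg.norm(g(175,132)-g(455,128)),'ring',np.linalg.norm(g(232,330)-g(400,330)),'hole',np.linalg.norm(g(262,320)-g(372,320)),'strips',np.linalg.norm(g(162,120)-g(495,120)),'fing',np.linalg.norm(g(222,320)-g(410,320)))
f=[480,235.5,27]
segs=[(P2(f,v),(0,0,255)) for v in nest(60)]+[(P2(f,circ(60)),(0,0,255))]
woverlay(W,s,segs,(220,120,440,320),3,'pics/o5.png')
E
```

```text
t 6.67 p [467.  229.   79.5] jaw 116.88 F [-0.   0.4  5.6] w 36.3 q [ 25.  19. 106.   0.  55. -92.]
72 edge178 60.06628091225519 edge155 49.62007931983022 edge130 62.19104071833264 ring 39.16430654602396 hole 25.513213556980748 strips 74.06314505258727 fing 43.705105174899046
80 edge178 57.706455588619036 edge155 47.67065415214215 edge130 59.747739908602256 ring 37.62565755750135 hole 24.51087536449217 strips 71.15342461395143 fing 41.98806172893361
106 edge178 50.03702328680155 edge155 41.33502235715604 edge130 51.80701227697835 ring 32.62504834480288 hole 21.25327623890435 strips 61.6968331883848 fing 36.40767052954585
```

View pics/o5.png

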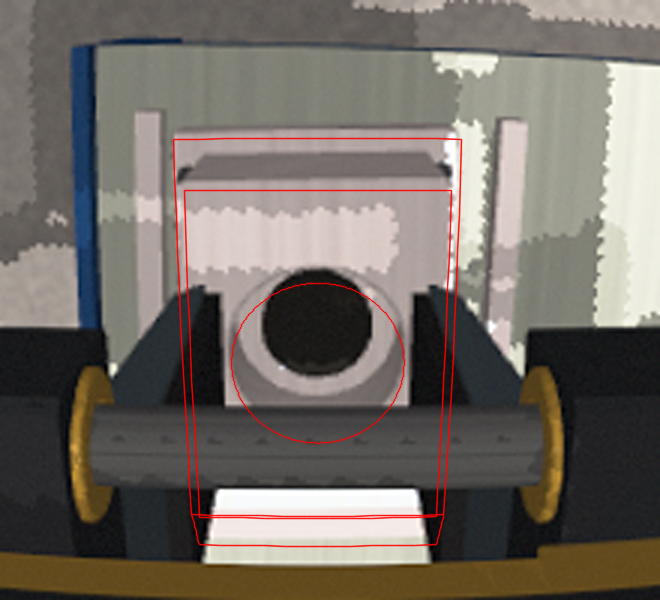

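```bash
python3 - <<'E'
from h import *
s=sensors.state()
S=grab_frame("scene")
R=toolR(s)
for off in (45.5,59):
    for zz in(-16,16):
      X=np.array([465.3,228.2,135.2])+R@np.array([0,-off,zz])
      for h in (0,27):
        q=proj(S,X+[0,0,h])[0];print(off,zz,h,np.round(X,0),np.round((q-[320,60])*4))
E
```

```text
45.5 -16 0 [472. 180. 135.] [185. 353.]
45.5 -16 27 [472. 180. 135.] [189. 322.]
45.5 16 0 [500. 195. 135.] [230. 371.]
45.5 16 27 [500. 195. 135.] [235. 340.]
59 -16 0 [478. 168. 135.] [175. 366.]
59 -16 27 [478. 168. 135.] [180. 335.]
59 16 0 [506. 183. 135.] [221. 384.]
59 16 27 [506. 183. 135.] [226. 353.]
```

```bash
python3 - <<'E'
import cv2
a=cv2.imread('pics/s3.png');cv2.imwrite('pics/s3z.png',cv2.resize(a[240:440,100:340],None,fx=3,fy=3,interpolation=cv2.INTER_CUBIC))
E
```

```text
(no output)
```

View pics/s3z.png

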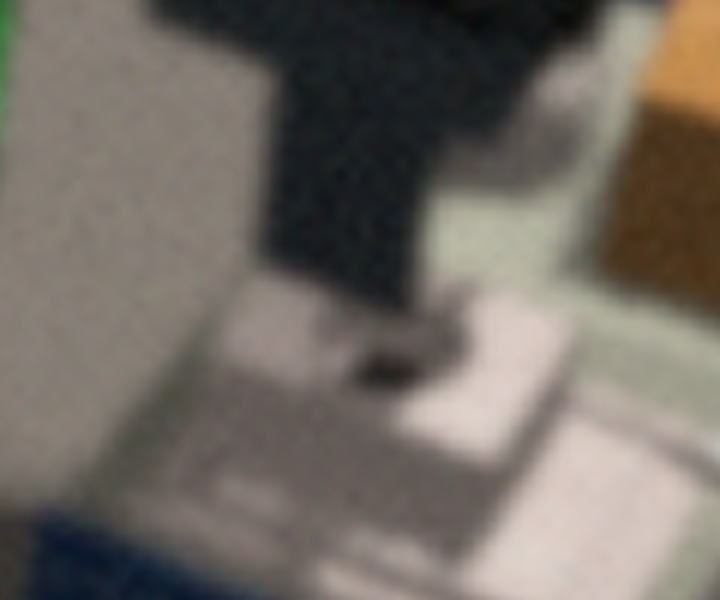

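Emit:
{"name": "play_rows", "arguments": {"motion": [[0, 0, 0.006, 0, 0.6], [0, 0, 0.01, 0, 0.9], [0, 0, 0.01, 0, 1], [0, 0, 0.01, 0, 1], [0, 0, 0.01, 0, 1], [0, 0, 0.01, 0, 1], [0, 0, 0.01, 0, 1], [-0.002, -0.001, 0.01, 0, 1]]}}

```text
time_s: 7.43
ee_pos: [464.6, 227.8, 88.7]
ee_rot: [80.2, 90.0, 107.0]
force: [1.1, 0.4, -0.5]
gripper_width: 87.1
```

Emit:
{"name": "play_rows", "arguments": {"motion": [[0, 0, -0.005, 0, 1], [0, 0, -0.012, 0, 1], [0, 0, -0.02, 0, 1], [0, 0, -0.028, 0, 1], [0, 0, -0.034, 0, 1], [0, 0, -0.037, 0, 1], [0, 0, -0.037, 0, 1], [0, 0, -0.037, 0, 1]]}}

```text
time_s: 8.1
ee_pos: [464.4, 227.8, 51.6]
ee_rot: [165.2, 90.0, -167.9]
force: [-0.4, 0.5, -0.4]
gripper_width: 91.1
```

```bash
python3 - <<'E'
from h import *
s=st()
S=grab_frame("scene");W=grab_frame("wrist")
cv2.imwrite('pics/s6.png',cv2.resize(S['img'][110:200,335:465],None,fx=6,fy=6,interpolation=cv2.INTER_CUBIC))
cv2.imwrite('pics/w6.png',cv2.resize(W['img'][120:320,200:460],None,fx=3,fy=3,interpolation=cv2.INTER_CUBIC))
E
```

```text
t 8.1 p [464.4 227.8  51.6] jaw 116.89 F [-0.4  0.5 -0.4] w 91.1 q [ 25.  21. 108.   0.  51. -92.]
```

View pics/s6.png

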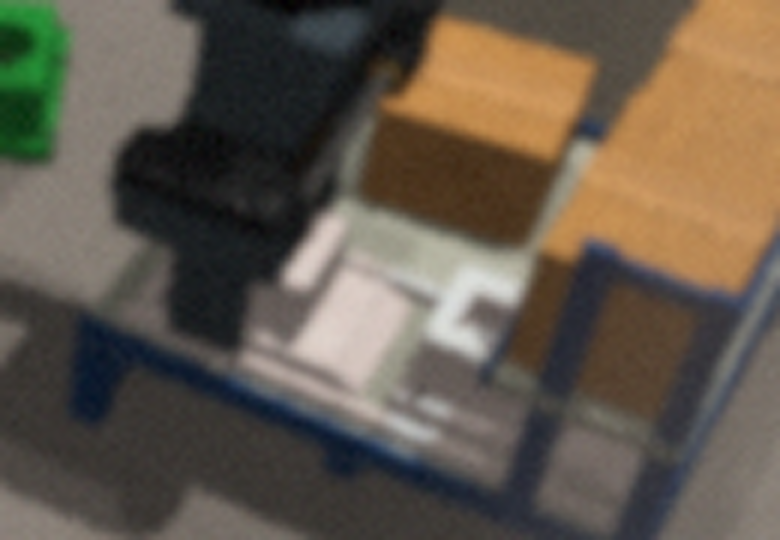

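View pics/w6.png

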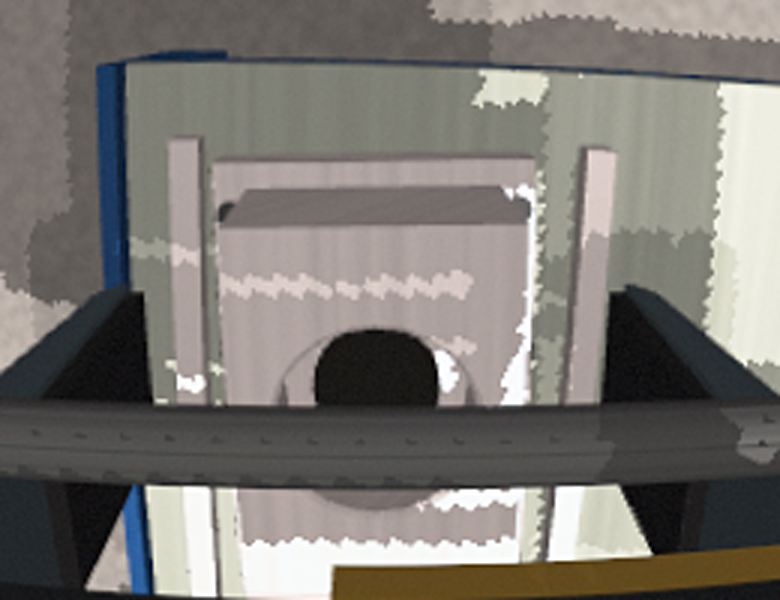

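Emit:
{"name": "play_rows", "arguments": {"motion": [[0, 0, 0, 0, 0.8], [0, 0, 0, 0, 0.7], [0, 0, 0, 0, 0.64], [0, 0, 0, 0, 0.6], [0, 0, 0, 0, 0.57], [0, 0, 0, 0, 0.54], [0, 0, 0, 0, 0.5], [0, 0, 0, 0, 0.45]], "squeeze": 25}}

```text
time_s: 8.87
ee_pos: [464.4, 227.8, 51.9]
ee_rot: [93.7, 90.0, 120.6]
force: [0.1, -0.1, 0.6]
gripper_width: 49.9
```

Emit:
{"name": "play_rows", "arguments": {"motion": [[0, 0, 0, 0, 0.45], [0, 0, 0, 0, 0.45], [0, 0, 0.001, 0, 0.45], [0, 0, 0.002, 0, 0.45], [0, 0, 0.003, 0, 0.45], [0, 0, 0.004, 0, 0.45], [0, 0, 0.005, 0, 0.45], [0, 0, 0.006, 0, 0.45]]}}

```text
time_s: 9.53
ee_pos: [464.3, 227.7, 57.9]
ee_rot: [160.7, 90.0, -172.4]
force: [-0.0, 0.7, -3.3]
gripper_width: 49.9
```

```bash
python3 - <<'E'
from h import *
s=st()
W=grab_frame("wrist")
cv2.imwrite('pics/w7.png',cv2.resize(W['img'][120:320,200:460],None,fx=3,fy=3,interpolation=cv2.INTER_CUBIC))
E
```

```text
t 9.53 p [464.3 227.7  57.9] jaw 116.88 F [-0.   0.7 -3.3] w 49.9 q [ 25.  20. 108.   0.  52. -92.]
```

View pics/w7.png

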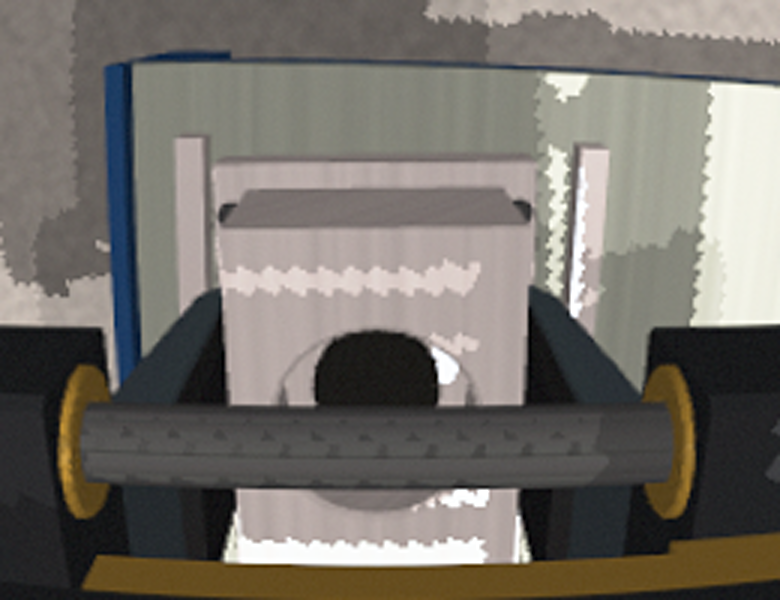

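Emit:
{"name": "play_rows", "arguments": {"motion": [[0, 0, 0.015, 0, 0.45], [0, 0, 0.035, 0, 0.45], [0, -0.008, 0.055, 0, 0.45], [0.001, -0.03, 0.065, 0, 0.45], [0.002, -0.06, 0.065, 0, 0.45], [0.003, -0.09, 0.065, 0, 0.45], [0.004, -0.12, 0.065, 0, 0.45], [0.006, -0.15, 0.06, 0, 0.45]]}}

```text
time_s: 10.25
ee_pos: [470.7, 76.6, 118.8]
ee_rot: [-17.6, 89.9, 9.4]
force: [0.7, 0.9, -3.1]
gripper_width: 50.2
```

Emit:
{"name": "play_rows", "arguments": {"motion": [[0, -0.03, -0.01, 0, 0.45], [0, -0.05, -0.03, 0, 0.45], [0, -0.058, -0.055, 0, 0.45], [0, -0.058, -0.08, 0, 0.45], [0, -0.058, -0.1, 0, 0.45], [0, -0.058, -0.112, 0, 0.45], [0, -0.058, -0.118, 0, 0.45], [0, -0.058, -0.119, 0, 0.45]]}}

```text
time_s: 10.92
ee_pos: [469.7, 19.7, -2.1]
ee_rot: [151.9, 89.9, 178.8]
force: [-0.5, 1.0, -3.9]
gripper_width: 50.0
```

```bash
python3 - <<'E'
from h import *
s=st()
S=grab_frame("scene");T=grab_frame("top")
cv2.imwrite('pics/s8.png',S['img']);cv2.imwrite('pics/t8.png',T['img'])
E
```

```text
t 10.92 p [469.7  19.7  -2.1] jaw 116.88 F [-0.5  1.  -3.9] w 50.0 q [   1.   21.  118.    0.   41. -116.]
```

View pics/s8.png

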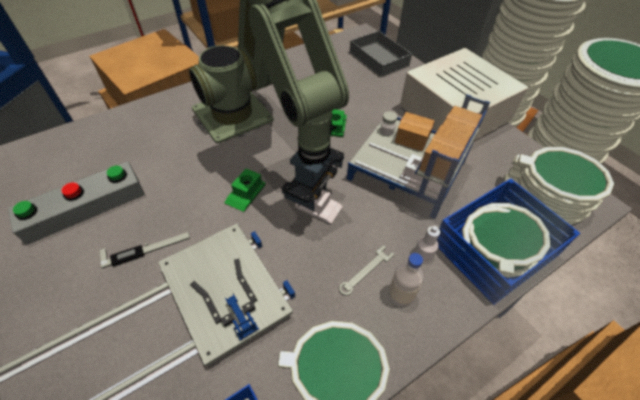

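Emit:
{"name": "play_rows", "arguments": {"motion": [[0, 0, -0.002, 0, 0.45], [0, 0, -0.0035, 0, 0.45], [0, 0, -0.0045, 0, 0.45], [0, 0, -0.005, 0, 0.45], [0, 0, -0.0055, 0, 0.45], [0, 0, -0.006, 0, 0.45], [0, 0, -0.0063, 0, 0.45], [0, 0, -0.0063, 0, 0.45]]}}

```text
time_s: 11.68
ee_pos: [470.4, 19.8, -7.5]
ee_rot: [109.8, 90.0, 136.7]
force: [0.6, -0.6, -2.9]
gripper_width: 50.0
```

Emit:
{"name": "play_rows", "arguments": {"motion": [[0, 0, -0.0004, 0, 0.45], [0, 0, -0.0008, 0, 0.45], [0, 0, -0.0012, 0, 0.45], [0, 0, -0.0012, 0, 0.45], [0, 0, -0.0012, 0, 0.45], [0, 0, -0.0012, 0, 0.45], [0, 0, -0.0012, 0, 0.45], [0, 0, -0.0012, 0, 0.45]]}}

```text
time_s: 12.35
ee_pos: [470.5, 19.8, -8.1]
ee_rot: [-11.5, 90.0, 15.4]
force: [-2.0, -0.6, 5.3]
gripper_width: 50.0
```

Emit:
{"name": "play_rows", "arguments": {"motion": [[0, 0, 0.0008, 0, 0.58], [0, 0, 0.0008, 0, 0.65], [0, 0, 0.0008, 0, 0.8], [0, 0, 0.0008, 0, 0.9], [0, 0, 0.01, 0, 1], [0, 0, 0.03, 0, 1], [0, 0, 0.06, 0, 1], [0, 0, 0.1, 0, 1]]}}

```text
time_s: 13.02
ee_pos: [468.4, 19.7, 91.1]
ee_rot: [153.2, 89.7, -179.9]
force: [0.4, -0.1, -0.3]
gripper_width: 91.1
```

```bash
python3 - <<'E'
from h import *
s=st()
S=grab_frame("scene");
cv2.imwrite('pics/s9.png',cv2.resize(S['img'][120:280,230:400],None,fx=4,fy=4))
E
```

```text
t 13.02 p [468.4  19.7  91.1] jaw 116.88 F [ 0.4 -0.1 -0.3] w 91.1 q [   1.   14.  111.    0.   55. -116.]
```

View pics/s9.png

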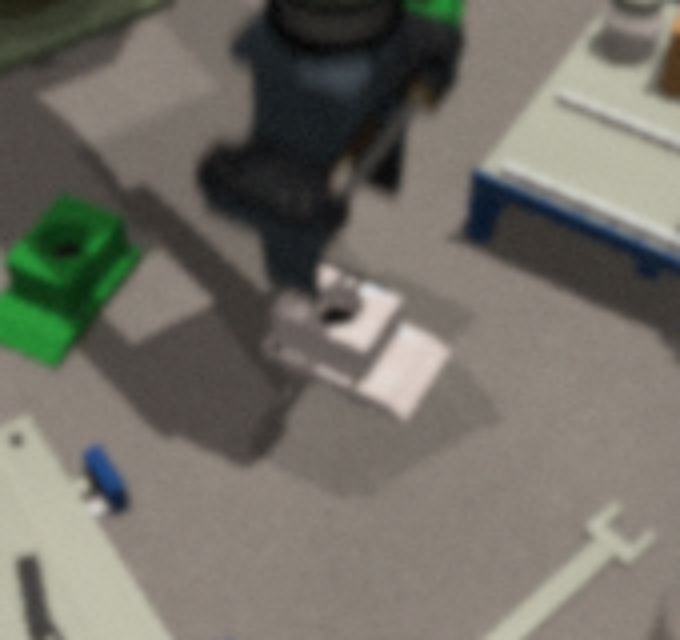

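Emit:
{"name": "play_rows", "arguments": {"motion": [[0.004, 0.025, 0.02, 0, 1], [0.008, 0.06, 0.04, -0.01, 1], [0.014, 0.098, 0.04, -0.026, 1], [0.02, 0.136, 0.04, -0.026, 1], [0.025, 0.174, 0.04, -0.026, 1], [0.03, 0.21, 0.04, -0.026, 1], [0.0325, 0.231, 0.03, -0.026, 1], [0.0325, 0.231, 0.02, -0.026, 1]]}}

```text
time_s: 13.73
ee_pos: [504.2, 255.4, 112.0]
ee_rot: [17.7, 89.7, 43.3]
force: [0.9, 0.6, 0.3]
gripper_width: 91.7
```

```bash
python3 - <<'E'
from h import *
s=st()
S=grab_frame("scene");T=grab_frame("top")
cv2.imwrite('pics/s10.png',cv2.resize(S['img'][70:200,335:485],None,fx=5,fy=5,interpolation=cv2.INTER_CUBIC))
cv2.imwrite('pics/t10.png',cv2.resize(T['img'][120:240,130:270],None,fx=5,fy=5,interpolation=cv2.INTER_CUBIC))
E
```

```text
t 13.73 p [504.2 255.4 112. ] jaw 115.62 F [0.9 0.6 0.3] w 91.7 q [ 26.  21.  98.   0.  61. -90.]
```

View pics/s10.png

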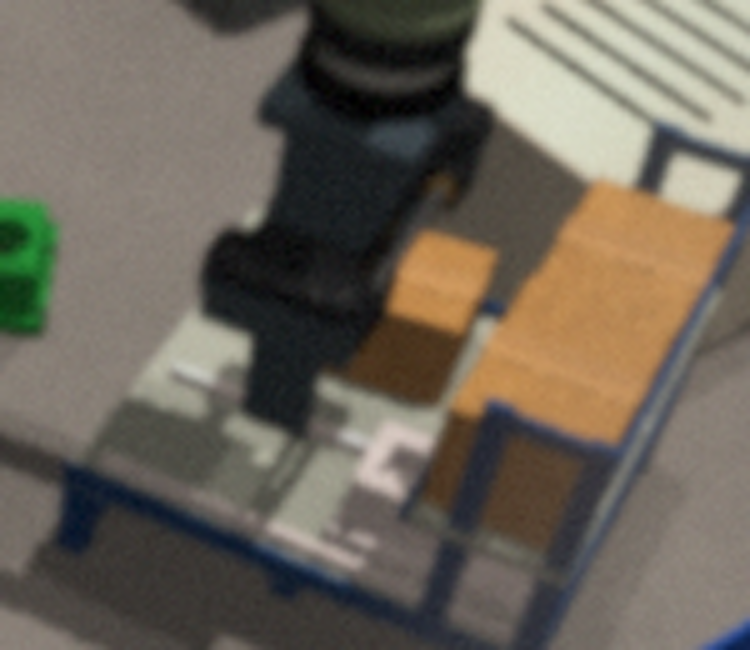

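View pics/t10.png

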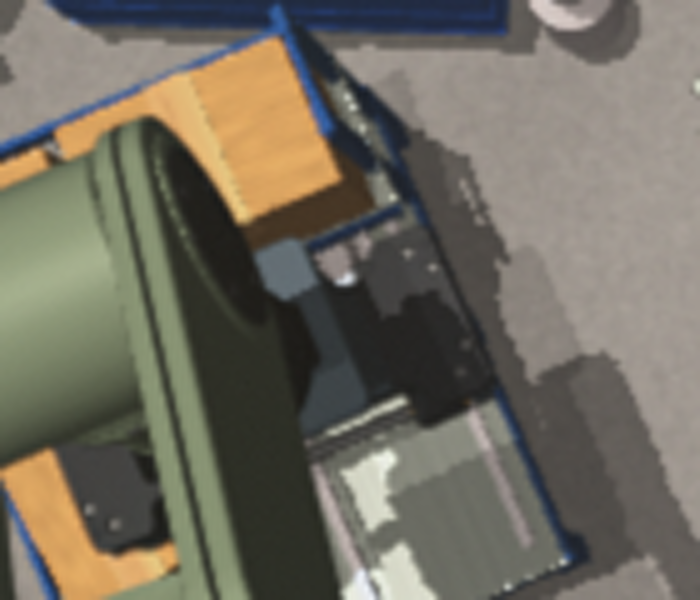

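Emit:
{"name": "play_rows", "arguments": {"motion": [[0, 0, -0.02, 0, 1], [0, 0, -0.04, 0, 1], [0, 0, -0.054, 0, 1], [0, 0, -0.059, 0, 1], [0.006, 0.003, -0.059, 0, 1], [0.012, 0.006, -0.059, 0, 1], [0.018, 0.009, -0.059, 0, 1], [0.024, 0.0115, -0.059, 0, 1]]}}

```text
time_s: 14.5
ee_pos: [528.7, 262.9, 53.7]
ee_rot: [1.9, 89.8, 27.3]
force: [0.4, 0.3, 0.8]
gripper_width: 91.1
```

```bash
python3 - <<'E'
from h import *
s=st()
S=grab_frame("scene");W=grab_frame("wrist")
cv2.imwrite('pics/s11.png',cv2.resize(S['img'][70:200,335:485],None,fx=5,fy=5,interpolation=cv2.INTER_CUBIC))
cv2.imwrite('pics/w11.png',W['img'])
E
```

```text
t 14.5 p [528.7 262.9  53.7] jaw 115.38 F [0.4 0.3 0.8] w 91.1 q [ 25.  26.  98.   0.  55. -90.]
```

View pics/s11.png

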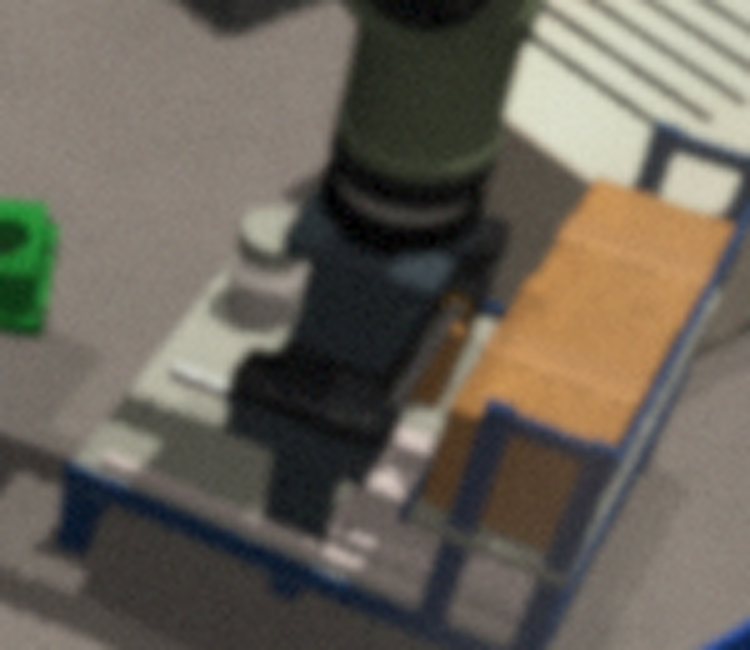

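View pics/w11.png

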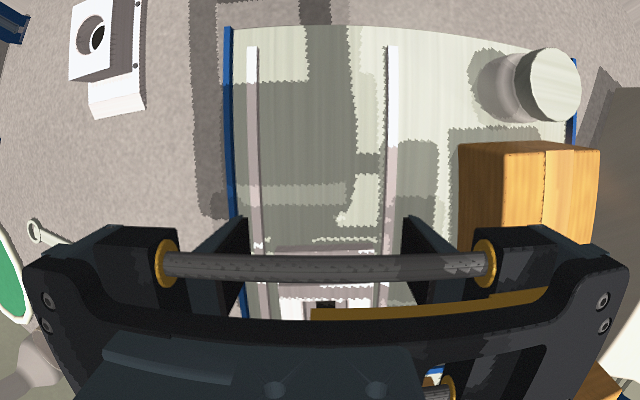

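Emit:
{"name": "play_rows", "arguments": {"motion": [[0.002, 0.001, 0, 0, 1], [0.004, 0.002, 0, 0, 1], [0.006, 0.003, 0, 0, 0.8], [0.0085, 0.004, 0, 0, 0.7], [0.0085, 0.004, 0, 0, 0.64], [0.0085, 0.004, 0, 0, 0.6], [0.0085, 0.004, 0, 0, 0.57], [0.0085, 0.004, 0, 0, 0.54]], "squeeze": 15}}

```text
time_s: 15.27
ee_pos: [535.2, 266.2, 52.3]
ee_rot: [158.0, 90.0, -176.6]
force: [0.7, 0.2, -0.7]
gripper_width: 54.5
```

Emit:
{"name": "play_rows", "arguments": {"motion": [[0, 0, 0, 0, 0.5], [0, 0, 0, 0, 0.45], [0, 0, 0, 0, 0.45], [0, 0, 0, 0, 0.45], [0, 0, 0, 0, 0.45], [0, 0, 0, 0, 0.45], [-0.001, -0.0005, 0, 0, 0.45], [-0.002, -0.001, 0, 0, 0.45]]}}

```text
time_s: 15.93
ee_pos: [533.9, 265.6, 52.3]
ee_rot: [10.5, 89.9, 35.9]
force: [1.3, 0.2, -1.0]
gripper_width: 49.6
```

```bash
python3 - <<'E'
from h import *
s=st()
S=grab_frame("scene");W=grab_frame("wrist")
cv2.imwrite('pics/s12.png',cv2.resize(S['img'][70:200,335:485],None,fx=5,fy=5,interpolation=cv2.INTER_CUBIC))
cv2.imwrite('pics/w12.png',cv2.resize(W['img'][180:340,200:460],None,fx=3,fy=3,interpolation=cv2.INTER_CUBIC))
E
```

```text
t 15.93 p [533.9 265.6  52.3] jaw 115.4 F [ 1.3  0.2 -1. ] w 49.6 q [ 25.  27.  98.   0.  56. -90.]
```

View pics/s12.png

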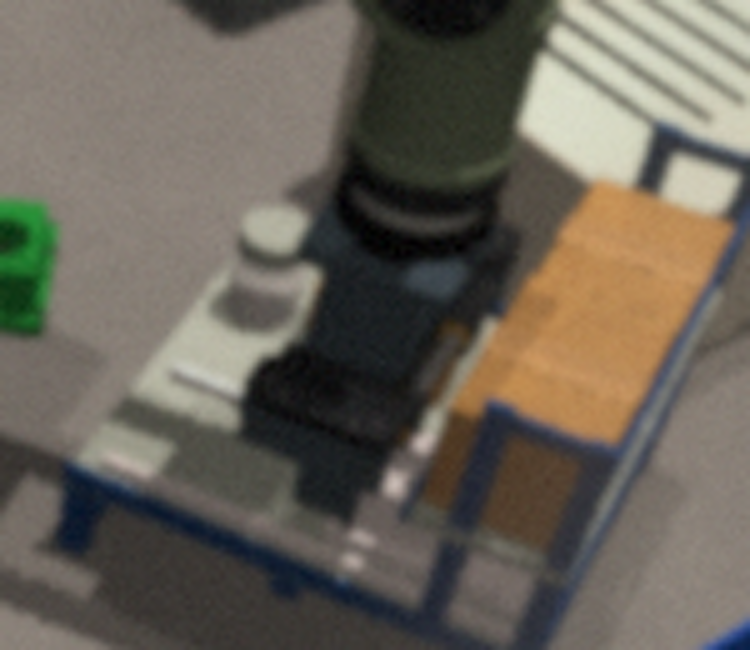

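View pics/w12.png

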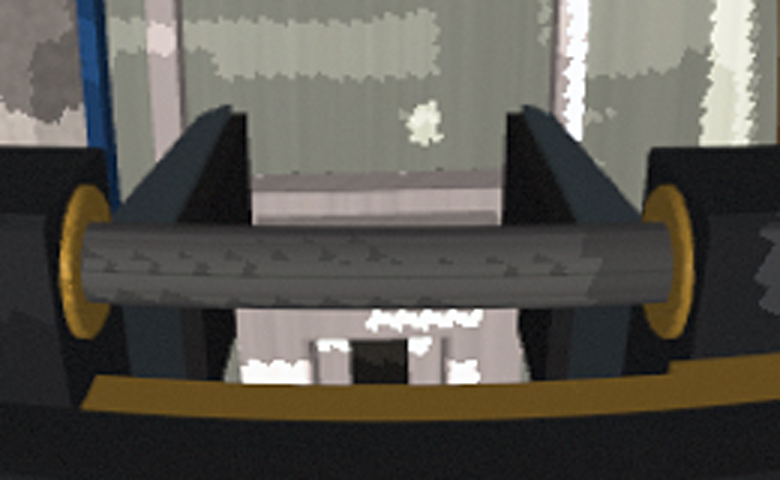

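Emit:
{"name": "play_rows", "arguments": {"motion": [[-0.004, -0.0019, 0, 0, 0.45], [-0.012, -0.0057, 0, 0, 0.45], [-0.022, -0.0105, 0, 0, 0.45], [-0.033, -0.0157, 0, 0, 0.45], [-0.044, -0.0209, 0, 0, 0.45], [-0.054, -0.0257, 0, 0, 0.45], [-0.06, -0.0285, 0, 0, 0.45], [-0.063, -0.03, 0, 0, 0.45]]}}

```text
time_s: 16.7
ee_pos: [468.9, 234.6, 52.4]
ee_rot: [170.8, 89.9, -163.8]
force: [0.4, 0.1, -2.6]
gripper_width: 49.7
```

```bash
python3 - <<'E'
from h import *
s=st()
S=grab_frame("scene");W=grab_frame("wrist")
cv2.imwrite('pics/s13.png',cv2.resize(S['img'][70:200,335:485],None,fx=5,fy=5,interpolation=cv2.INTER_CUBIC))
cv2.imwrite('pics/w13.png',cv2.resize(W['img'][180:340,200:460],None,fx=3,fy=3,interpolation=cv2.INTER_CUBIC))
E
```

```text
t 16.7 p [468.9 234.6  52.4] jaw 115.4 F [ 0.4  0.1 -2.6] w 49.7 q [ 25.  21. 107.   0.  52. -90.]
```

View pics/s13.png

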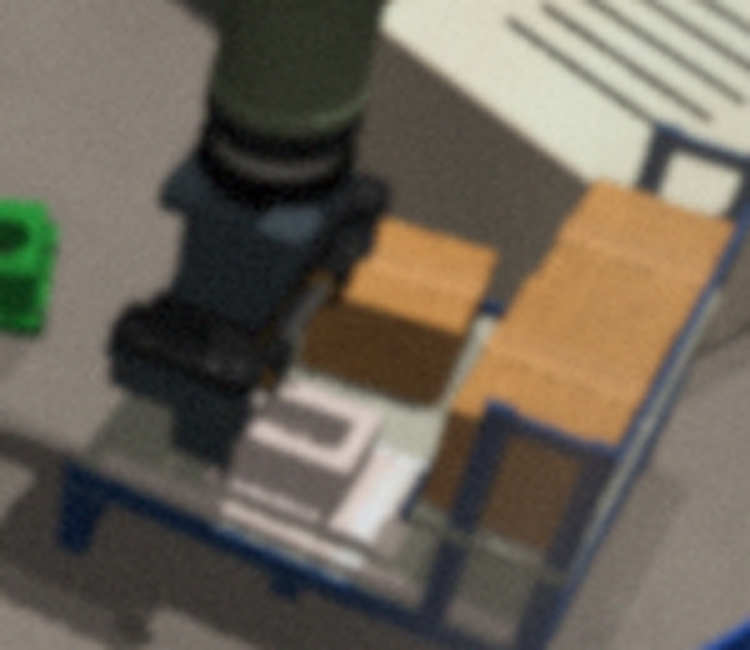

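View pics/w13.png

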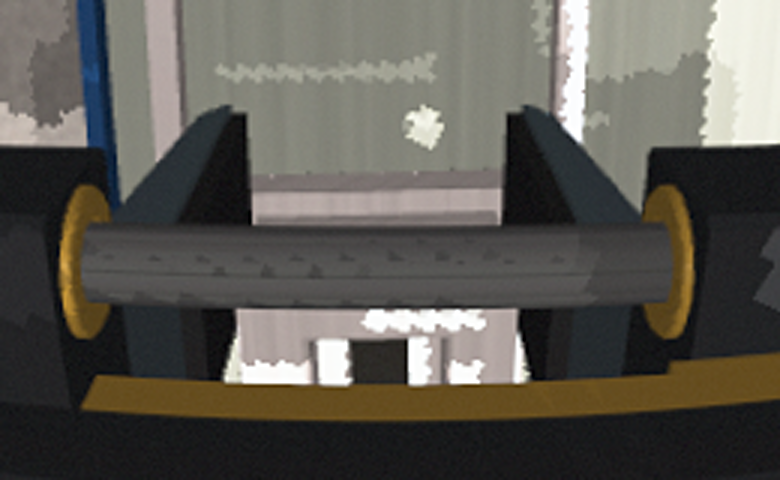

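Emit:
{"name": "play_rows", "arguments": {"motion": [[0, 0, 0, 0, 0.58], [0, 0, 0, 0, 0.65], [0, 0, 0, 0, 0.72], [0.006, 0.0028, 0, 0, 0.75], [0.018, 0.0085, 0, 0, 0.75], [0.03, 0.0143, 0, 0, 0.75], [0.0385, 0.0183, 0, 0, 0.75], [0.0385, 0.0183, 0, 0, 0.75]]}}

```text
time_s: 17.47
ee_pos: [511.4, 254.7, 52.4]
ee_rot: [1.5, 89.9, 26.9]
force: [0.0, -0.4, -0.6]
gripper_width: 68.4
```

Emit:
{"name": "play_rows", "arguments": {"motion": [[0, 0, 0, 0, 0.66], [0, 0, 0, 0, 0.62], [0, 0, 0, 0, 0.58], [0, 0, 0, 0, 0.54], [0, 0, 0, 0, 0.5], [0, 0, 0, 0, 0.45], [0, 0, 0, 0, 0.45], [0, 0, 0, 0, 0.45]], "squeeze": 35}}

```text
time_s: 18.13
ee_pos: [508.2, 253.4, 52.3]
ee_rot: [164.6, 89.9, -170.0]
force: [-1.5, 0.7, 0.3]
gripper_width: 49.9
```

Emit:
{"name": "play_rows", "arguments": {"motion": [[0, 0, 0.003, 0, 0.45], [0, 0, 0.01, 0, 0.45], [0, 0, 0.02, 0, 0.45], [0, 0, 0.03, 0, 0.45], [0, 0, 0.04, 0, 0.45], [0, 0, 0.05, 0, 0.45], [0, 0, 0.055, 0, 0.45], [0, 0, 0.055, 0, 0.45]]}}

```text
time_s: 18.8
ee_pos: [510.0, 254.0, 109.4]
ee_rot: [0.7, 89.8, 26.1]
force: [0.8, -0.4, -3.2]
gripper_width: 50.1
```

```bash
python3 - <<'E'
from h import *
import pickle
s=st()
S=grab_frame("scene");W=grab_frame("wrist");pickle.dump((s,W),open('w14.pkl','wb'))
cv2.imwrite('pics/s14.png',cv2.resize(S['img'][60:190,325:475],None,fx=5,fy=5,interpolation=cv2.INTER_CUBIC))
cv2.imwrite('pics/w14.png',cv2.resize(W['img'][140:340,200:460],None,fx=3,fy=3,interpolation=cv2.INTER_CUBIC))
E
```

```text
t 18.8 p [510.  254.  109.4] jaw 115.39 F [ 0.8 -0.4 -3.2] w 50.1 q [ 25.  21.  97.   0.  61. -90.]
```

View pics/s14.png

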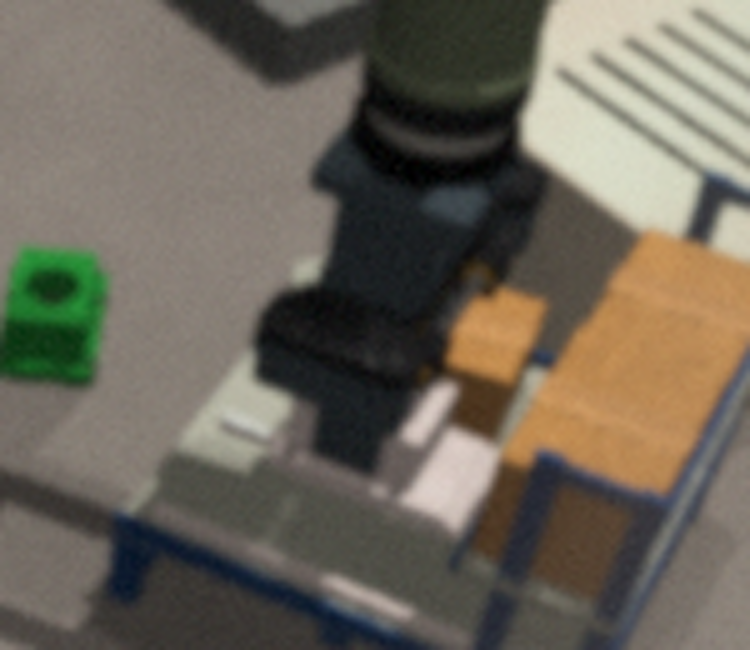

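View pics/w14.png

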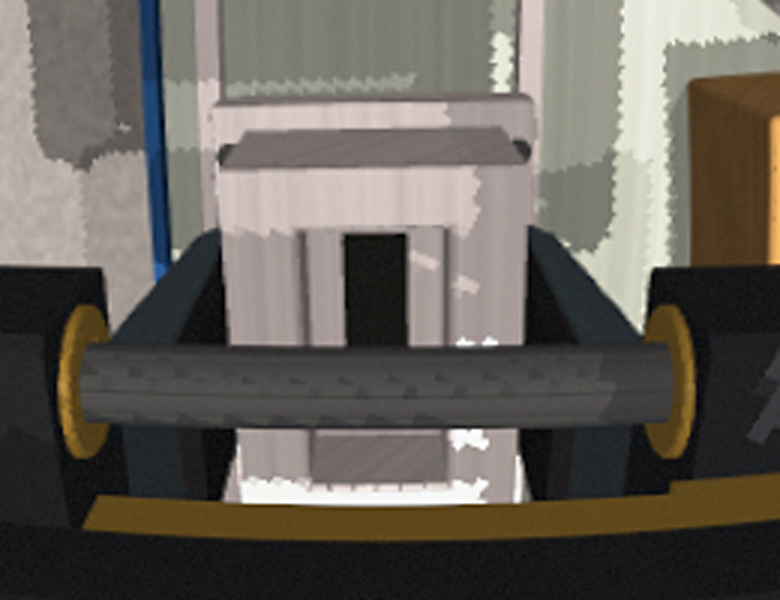

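```bash
python3 - <<'E'
from h import *
import pickle
np.set_printoptions(precision=1,suppress=True)
s,W=pickle.load(open('w14.pkl','rb'))
c=lambda u,v:((u+.5)/3+200-.5,(v+.5)/3+140-.5)
zt=s['ee_pos'][2]+53.6
a=np.deg2rad(jawyaw(s)-90);ux=np.array([np.cos(a),np.sin(a)]);uy=np.array([-ux[1],ux[0]])
for n,p,z in(('bl',(222,165),zt),('br',(527,163),zt),('pl',(217,103),zt-34),('pr',(532,97),zt-34),('pocket front',(375,232),zt),('pocket back',(375,488),zt)):
    d=(wonz(W,s,c(*p),z)-np.array(s['ee_pos']))[:2];print(n,d@ux,d@uy)
E
```

```text
bl -35.1961852890023 -24.865812619117698
br -35.56139595102141 23.596178493940858
pl -39.500500422609676 -31.26988671833822
pr -40.724329189330874 29.83245782087448
pocket front -24.13213873454336 -0.5366406392350633
pocket back 24.455101142228003 -0.5225659547955157
```

Emit:
{"name": "play_rows", "arguments": {"motion": [[0, -0.02, 0.01, 0, 0.45], [-0.001, -0.055, 0.015, -0.03, 0.45], [-0.003, -0.095, 0.015, -0.08, 0.45], [-0.005, -0.135, 0.015, -0.13, 0.45], [-0.007, -0.175, 0.015, -0.18, 0.45], [-0.009, -0.215, 0.015, -0.23, 0.45], [-0.011, -0.255, 0.015, -0.28, 0.45], [-0.013, -0.295, 0.015, -0.33, 0.45]]}}

```text
time_s: 19.57
ee_pos: [494.9, -43.2, 121.8]
ee_rot: [163.2, 89.9, 169.5]
force: [0.9, 1.0, -3.7]
gripper_width: 50.0
```

Emit:
{"name": "play_rows", "arguments": {"motion": [[-0.002, -0.04, 0, -0.05, 0.45], [-0.004, -0.08, 0, -0.09, 0.45], [-0.006, -0.12, 0, -0.11, 0.45], [-0.008, -0.16, 0, -0.113, 0.45], [-0.009, -0.2, -0.01, -0.113, 0.45], [-0.009, -0.23, -0.025, -0.113, 0.45], [-0.009, -0.243, -0.04, -0.113, 0.45], [-0.009, -0.243, -0.05, -0.113, 0.45]]}}

```text
time_s: 20.23
ee_pos: [485.9, -287.3, 70.2]
ee_rot: [178.5, 89.9, 178.3]
force: [-0.5, 0.7, -4.3]
gripper_width: 50.0
```

```bash
python3 - <<'E'
from h import *
import pickle
s=st()
S=grab_frame("scene");T=grab_frame("top")
cv2.imwrite('pics/s15.png',cv2.resize(S['img'][190:370,130:310],None,fx=3.3,fy=3.3,interpolation=cv2.INTER_CUBIC))
cv2.imwrite('pics/t15.png',cv2.resize(T['img'][120:250,340:470],None,fx=4.5,fy=4.5,interpolation=cv2.INTER_CUBIC))
st()
E
```

```text
t 20.23 p [ 485.9 -287.3   70.2] jaw 89.81 F [-0.5  0.7 -4.3] w 50.0 q [ -32.   23.  101.   -0.   56. -122.]
t 20.33 p [ 484.8 -283.2   69.7] jaw 89.93 F [-0.5  0.4 -3.7] w 50.2 q [ -31.   23.  101.    0.   57. -121.]
```

View pics/s15.png

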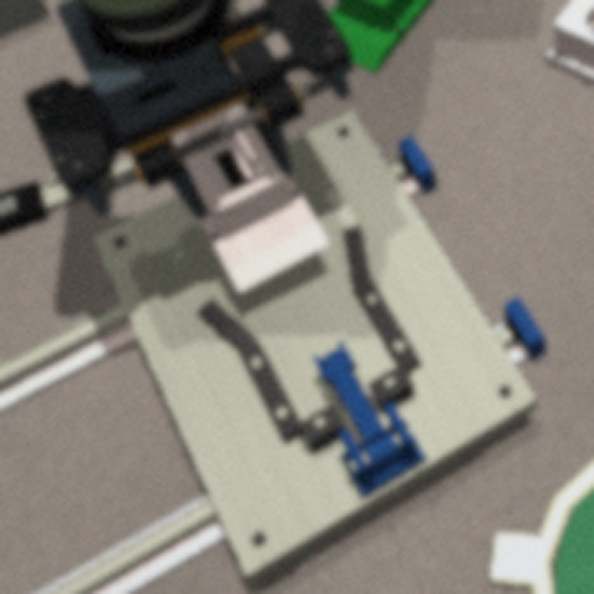

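View pics/t15.png

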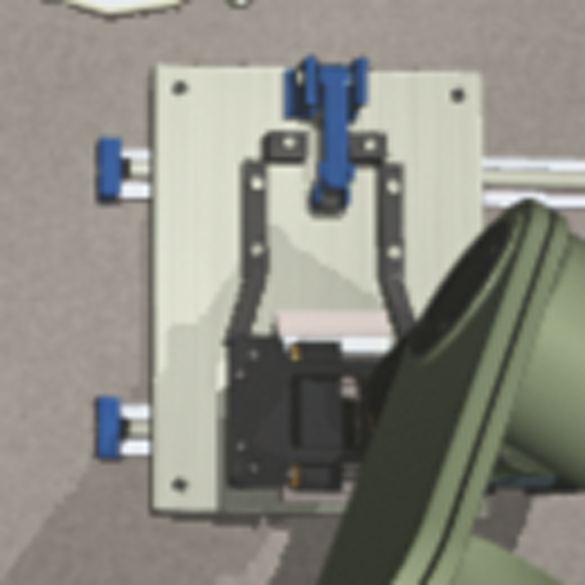

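```bash
python3 - <<'E'
from h import *
np.set_printoptions(precision=1,suppress=True)
s=st()
T=grab_frame("top");S=grab_frame("scene")
z0=s['ee_pos'][2]+7.6
y=-283.9
n=[s['ee_pos'][0]+14.6,s['ee_pos'][1]-0.65,0]
sh=[565.6,-285.7,0]
seg=[(P2(n,v),(0,0,255)) for v in nest(z0)]
seg+=[(P2(sh,v),k) for v,k in [([[80,34,55],[10,34,55],[-35,48,55]],(0,200,0)),([[80,-34,55],[10,-34,55],[-35,-48,55]],(0,200,0))]]
overlay(T,seg,(385,140,445,240),6,'pics/o16.png')
overlay(S,seg,(160,215,290,345),5,'pics/o16s.png')
E
```

```text
t 20.33 p [ 484.8 -283.2   69.7] jaw 89.93 F [-0.5  0.4 -3.7] w 50.2 q [ -31.   23.  101.    0.   57. -121.]
```

View pics/o16.png

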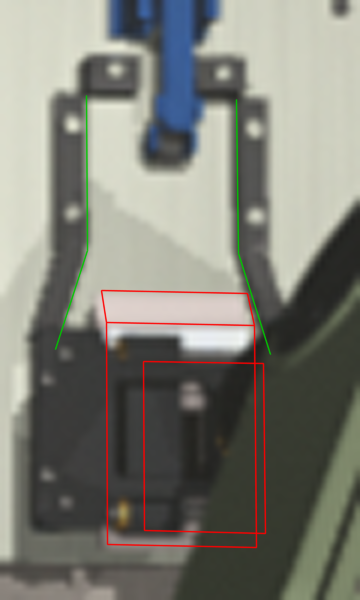

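View pics/o16s.png

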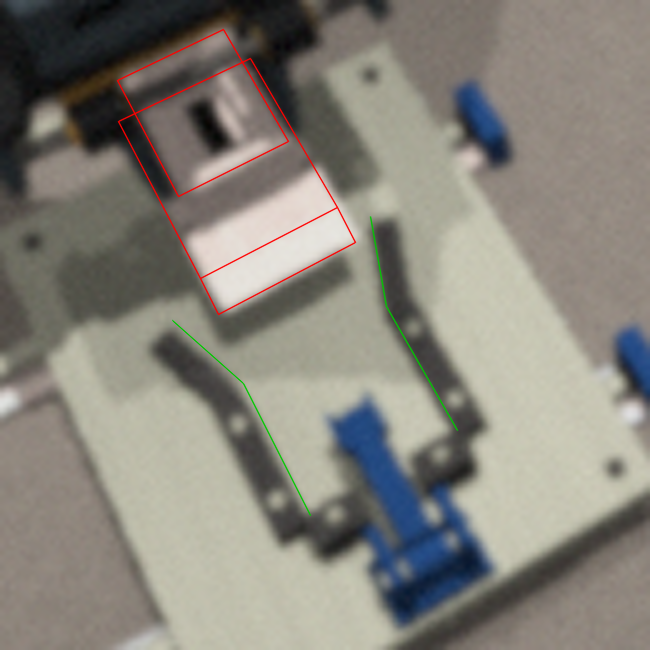

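Emit:
{"name": "play_rows", "arguments": {"motion": [[0, 0, -0.006, 0, 0.45], [0, 0, -0.014, 0, 0.45], [0, 0, -0.021, 0, 0.45], [0, 0, -0.027, 0, 0.45], [0, 0, -0.03, 0, 0.45], [0, 0, -0.031, 0, 0.45], [0, 0, -0.031, 0, 0.45], [0, 0, -0.031, 0, 0.45]]}}

```text
time_s: 21.1
ee_pos: [487.1, -284.6, 41.5]
ee_rot: [-17.5, 90.0, -17.5]
force: [0.1, -0.3, -3.8]
gripper_width: 50.4
```

```bash
python3 - <<'E'
from h import *
s=st()
E
```

```text
t 21.1 p [ 487.1 -284.6   41.5] jaw 90.01 F [ 0.1 -0.3 -3.8] w 50.4 q [ -31.   25.  103.    0.   53. -121.]
```

Emit:
{"name": "play_rows", "arguments": {"motion": [[0, -0.0005, -0.0015, 0, 0.45], [0, -0.0005, -0.0025, 0, 0.45], [0, -0.0005, -0.0032, 0, 0.45], [0, -0.0005, -0.0036, 0, 0.45], [0, -0.0005, -0.004, 0, 0.45], [0, -0.0005, -0.0043, 0, 0.45], [0, -0.0005, -0.0043, 0, 0.45], [0, -0.0005, -0.0043, 0, 0.45]]}}

```text
time_s: 21.77
ee_pos: [486.9, -284.9, 37.3]
ee_rot: [-13.0, 90.0, -12.9]
force: [-0.5, -0.4, -1.5]
gripper_width: 50.4
```

Emit:
{"name": "play_rows", "arguments": {"motion": [[0.004, 0, -0.0002, 0, 0.45], [0.011, 0, -0.0002, 0, 0.45], [0.018, 0, -0.0002, 0, 0.45], [0.025, 0, -0.0002, 0, 0.45], [0.032, 0, -0.0002, 0, 0.45], [0.039, 0, -0.0002, 0, 0.45], [0.045, 0, -0.0002, 0, 0.45], [0.05, 0, -0.0002, 0, 0.45]]}}

```text
time_s: 22.43
ee_pos: [536.9, -286.8, 37.4]
ee_rot: [-115.4, 89.8, -115.4]
force: [-7.3, -4.3, 4.2]
gripper_width: 49.8
```

```bash
python3 - <<'E'
from h import *
np.set_printoptions(precision=1,suppress=True)
s=st()
T=grab_frame("top");S=grab_frame("scene")
cv2.imwrite('pics/t17.png',cv2.resize(T['img'][135:235,380:450],None,fx=6,fy=6,interpolation=cv2.INTER_CUBIC))
cv2.imwrite('pics/s17.png',cv2.resize(S['img'][215:345,160:290],None,fx=5,fy=5,interpolation=cv2.INTER_CUBIC))
st()
E
```

```text
t 22.43 p [ 536.9 -286.8   37.4] jaw 90.06 F [-7.3 -4.3  4.2] w 49.8 q [ -29.   28.   97.   -0.   55. -119.]
t 22.53 p [ 538.2 -286.8   37.4] jaw 90.05 F [-3.3 -4.2  2.4] w 50.1 q [ -29.   28.   97.   -0.   55. -119.]
```

View pics/s17.png

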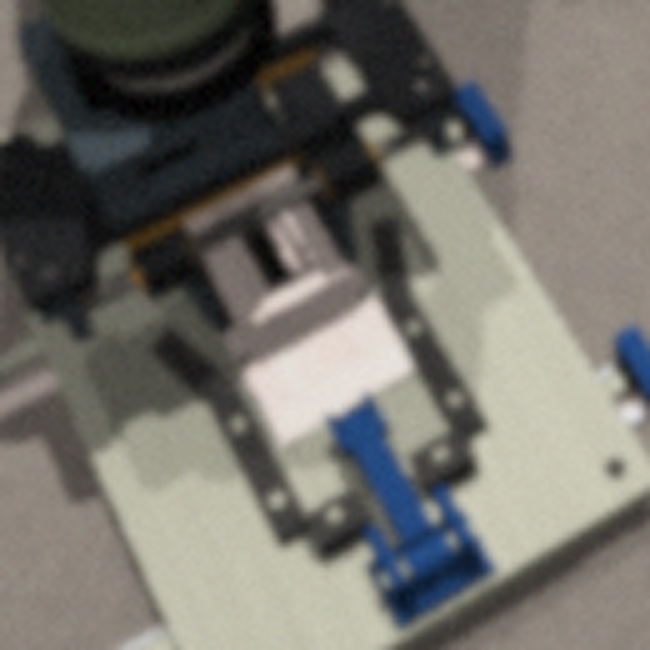

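View pics/t17.png

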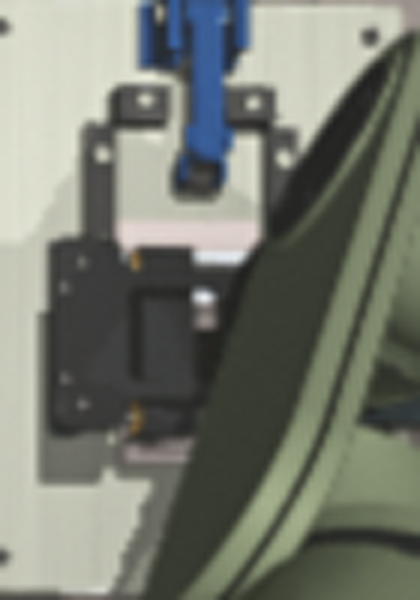

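Emit:
{"name": "play_rows", "arguments": {"motion": [[0, -0.0015, 0, 0, 0.45], [0, -0.003, 0, 0, 0.45], [0.004, -0.003, 0, 0, 0.45], [0.008, -0.003, 0, 0, 0.45], [0.012, -0.003, 0, 0, 0.45], [0.016, -0.003, 0, 0, 0.45], [0.02, -0.003, 0, 0, 0.45], [0.024, -0.003, 0, 0, 0.45]]}}

```text
time_s: 23.2
ee_pos: [558.4, -288.0, 37.3]
ee_rot: [176.8, 89.7, 176.8]
force: [-13.2, -0.4, 10.7]
gripper_width: 50.0
```

Emit:
{"name": "play_rows", "arguments": {"motion": [[0, 0, 0.0003, 0, 0.45], [0.001, 0, 0.0006, 0, 0.45], [0.003, 0, 0.0006, 0, 0.45], [0.005, 0, 0.0006, 0, 0.45], [0.007, 0, 0.0006, 0, 0.45], [0.009, 0, 0.0006, 0, 0.45], [0.01, 0, 0.0006, 0, 0.45], [0.01, 0, 0.0006, 0, 0.45]]}}

```text
time_s: 23.87
ee_pos: [569.3, -287.9, 37.3]
ee_rot: [172.6, 89.8, 172.7]
force: [-6.5, -0.3, 4.7]
gripper_width: 50.3
```

```bash
python3 - <<'E'
from h import *
np.set_printoptions(precision=1,suppress=True)
s=st()
T=grab_frame("top");S=grab_frame("scene")
cv2.imwrite('pics/t18.png',cv2.resize(T['img'][135:235,380:450],None,fx=6,fy=6,interpolation=cv2.INTER_CUBIC))
cv2.imwrite('pics/s18.png',cv2.resize(S['img'][245:345,190:290],None,fx=6,fy=6,interpolation=cv2.INTER_CUBIC))
st()
E
```

```text
t 23.87 p [ 569.3 -287.9   37.3] jaw 90.04 F [-6.5 -0.3  4.7] w 50.3 q [ -28.   31.   92.   -0.   57. -118.]
t 23.97 p [ 569.3 -287.9   37.3] jaw 90.04 F [-6.4 -1.1  4.2] w 50.0 q [ -28.   31.   92.   -0.   57. -118.]
```

View pics/s18.png

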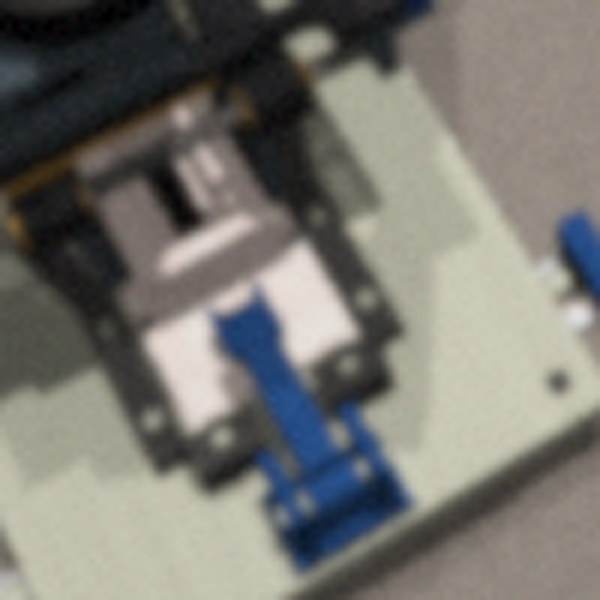

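View pics/t18.png

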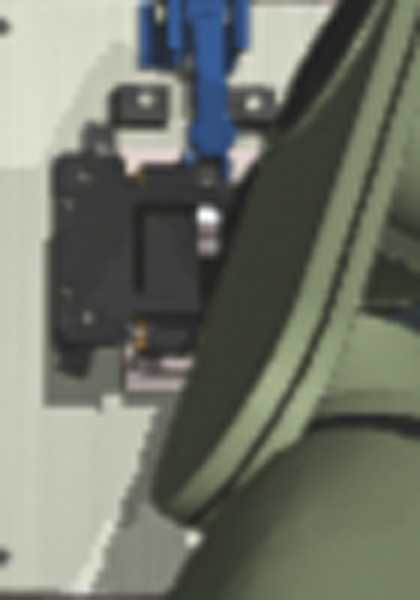

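Emit:
{"name": "play_rows", "arguments": {"motion": [[0.0006, 0, 0, 0, 0.45], [0.0012, 0, 0, 0, 0.45], [0.0018, 0, 0, 0, 0.45], [0.0024, 0, 0, 0, 0.45], [0.003, 0, 0, 0, 0.45], [0.0035, 0, 0, 0, 0.45], [0.004, 0, 0, 0, 0.45], [0.004, 0, 0, 0, 0.45]]}}

```text
time_s: 24.63
ee_pos: [573.3, -287.9, 37.3]
ee_rot: [173.1, 89.8, 173.1]
force: [-6.0, -1.1, 4.6]
gripper_width: 50.2
```

Emit:
{"name": "play_rows", "arguments": {"motion": [[0.0004, 0, 0, 0, 0.45], [0.0008, 0, 0, 0, 0.45], [0.0012, 0, 0, 0, 0.45], [0.0016, 0, 0, 0, 0.45], [0.002, 0, 0, 0, 0.45], [0.0024, 0, 0, 0, 0.45], [0.0026, 0, 0, 0, 0.45], [0.0026, 0, 0, 0, 0.45]]}}

```text
time_s: 25.3
ee_pos: [575.9, -287.9, 37.3]
ee_rot: [173.2, 89.8, 173.3]
force: [-6.6, -0.3, 3.5]
gripper_width: 50.2
```

Emit:
{"name": "play_rows", "arguments": {"motion": [[0.0003, 0, 0, 0, 0.45], [0.0006, 0, 0, 0, 0.45], [0.0009, 0, 0, 0, 0.45], [0.0012, 0, 0, 0, 0.45], [0.0015, 0, 0, 0, 0.45], [0.0018, 0, 0, 0, 0.45], [0.0018, 0, 0, 0, 0.45], [0.0018, 0, 0, 0, 0.45]]}}

```text
time_s: 25.97
ee_pos: [577.7, -287.9, 37.3]
ee_rot: [173.2, 89.8, 173.2]
force: [-6.4, -0.8, 3.9]
gripper_width: 50.0
```

Emit:
{"name": "play_rows", "arguments": {"motion": [[0.0003, 0, 0, 0, 0.45], [0.0006, 0, 0, 0, 0.45], [0.0009, 0, 0, 0, 0.45], [0.0012, 0, 0, 0, 0.45], [0.0015, 0, 0, 0, 0.45], [0.0018, 0, 0, 0, 0.45], [0.0018, 0, 0, 0, 0.45], [0.0018, 0, 0, 0, 0.45]]}}

```text
time_s: 26.63
ee_pos: [578.3, -287.9, 37.4]
ee_rot: [172.8, 89.7, 172.8]
force: [-9.0, -0.9, 5.3]
gripper_width: 49.9
```

```bash
python3 - <<'E'
from h import *
s=st()
S=grab_frame("scene")
cv2.imwrite('pics/s19.png',cv2.resize(S['img'][255:335,200:280],None,fx=7,fy=7,interpolation=cv2.INTER_CUBIC))
E
```

```text
t 26.63 p [ 578.3 -287.9   37.4] jaw 90.04 F [-9.  -0.9  5.3] w 49.9 q [ -27.   32.   91.   -0.   58. -117.]
```

View pics/s19.png

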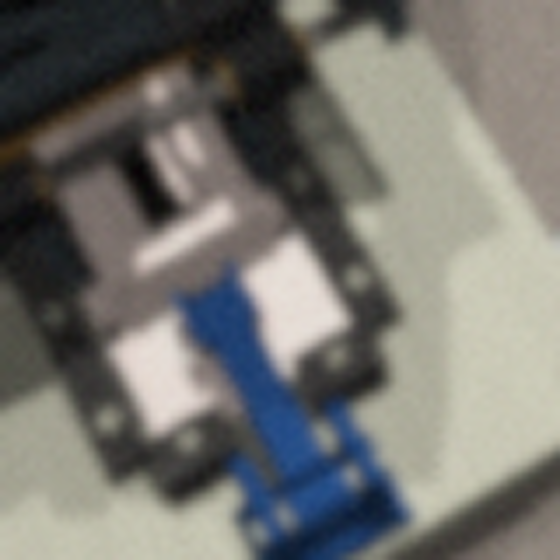

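Emit:
{"name": "play_rows", "arguments": {"motion": [[0.0003, 0, 0, 0, 0.45], [0.0006, 0, 0, 0, 0.45], [0.0009, 0, 0, 0, 0.45], [0.0012, 0, 0, 0, 0.45], [0.0015, 0, 0, 0, 0.45], [0.0015, 0, 0, 0, 0.45], [0.0015, 0, 0, 0, 0.45], [0.0015, 0, 0, 0, 0.45]]}}

```text
time_s: 27.35
ee_pos: [578.5, -287.6, 37.4]
ee_rot: [170.6, 89.5, 170.7]
force: [-11.7, -0.1, 7.5]
gripper_width: 50.1
```

Emit:
{"name": "play_rows", "arguments": {"motion": [[0, 0, 0, 0, 0.57], [0, 0, 0, 0, 0.62], [0, 0, 0, 0, 0.68], [0, 0, 0, 0, 0.75], [0, 0, 0, 0, 0.8], [0, 0, 0.003, 0, 0.8], [0, 0, 0.01, 0, 0.8], [0, 0, 0.025, 0, 0.8]]}}

```text
time_s: 28.02
ee_pos: [581.6, -287.3, 61.4]
ee_rot: [150.9, 89.8, 151.0]
force: [0.1, -0.6, 0.6]
gripper_width: 72.7
```

Emit:
{"name": "play_rows", "arguments": {"motion": [[-0.005, 0, 0.03, 0, 0.8], [-0.015, 0, 0.06, 0, 0.8], [-0.03, 0, 0.09, 0, 0.8], [-0.05, 0, 0.12, 0, 0.8], [-0.08, 0, 0.14, 0, 0.8], [-0.115, 0, 0.15, 0, 0.8], [-0.15, 0, 0.15, 0, 0.8], [-0.18, 0, 0.15, 0, 0.8]]}}

```text
time_s: 28.68
ee_pos: [401.1, -287.9, 214.3]
ee_rot: [-42.5, 89.8, -42.5]
force: [0.3, -0.7, -0.1]
gripper_width: 73.0
```

```bash
python3 - <<'E'
from h import *
s=st()
S=grab_frame("scene");T=grab_frame("top");W=grab_frame("wrist")
sh=[568.1,-288,0];n=[593.1,-288,0]
cv2.imwrite('pics/s20.png',cv2.resize(S['img'][235:355,180:300],None,fx=5,fy=5,interpolation=cv2.INTER_CUBIC))
cv2.imwrite('pics/t20.png',cv2.resize(T['img'][125:245,355:460],None,fx=5,fy=5,interpolation=cv2.INTER_CUBIC))
cv2.imwrite('pics/w20.png',W['img']);cv2.imwrite('pics/s20f.png',S['img'])
E
```

```text
t 28.68 p [ 401.1 -287.9  214.3] jaw 90.03 F [ 0.3 -0.7 -0.1] w 73.0 q [ -37.   10.   97.   -0.   73. -127.]
```

View pics/s20.png

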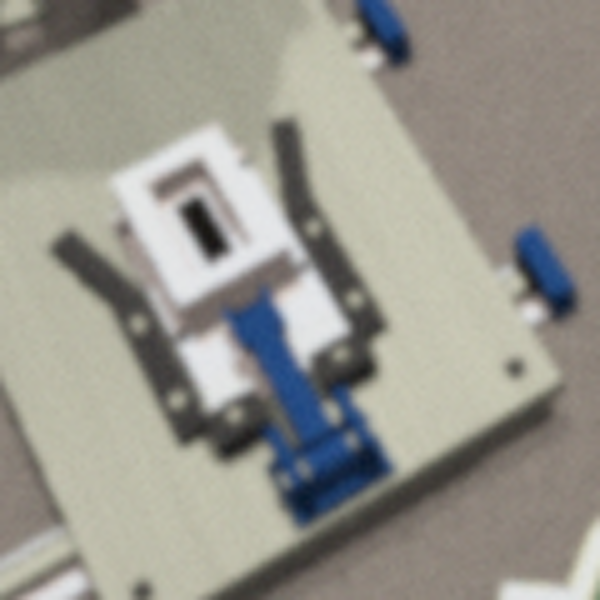

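View pics/t20.png

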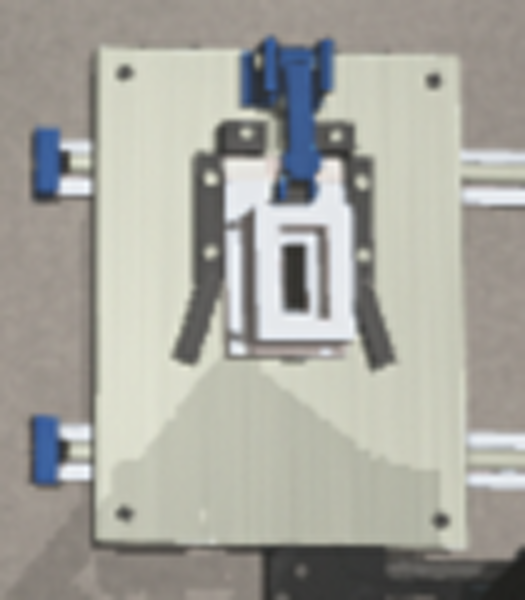

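View pics/s20f.png

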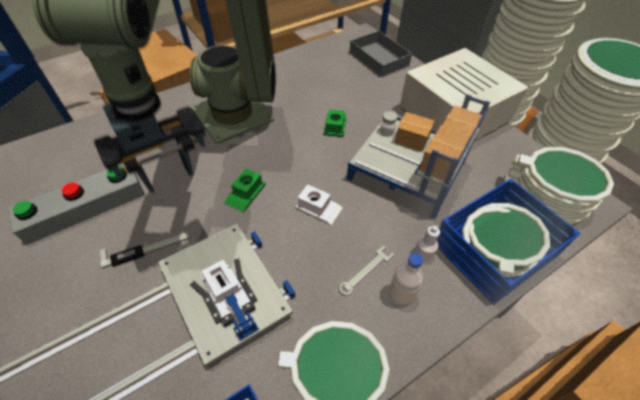

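The rear nest sits between the guides with the roller on its tongue, and the front nest is upright on the bench. I'll check whether any gap remains at the stop.

```bash
python3 - <<'E'
from h import *
T=grab_frame("top");S=grab_frame("scene")
for dx,c in((0,'a'),(-3,'b')):
  sh=[565.6,-285.7,0];n=P2(sh,[[25+dx,0,0]])[0]
  seg=[(P2([n[0],n[1],0],v),(0,0,255)) for v in nest(45)]+[(P2(sh,[[80,-34,45],[80,34,45]]),(0,200,0))]
  overlay(T,seg,(390,140,440,205),9,f'pics/o20{c}.png')
s=np.hstack([cv2.imread('pics/o20a.png')[:,:400],cv2.imread('pics/o20b.png')[:,:400]]);cv2.imwrite('pics/o20.png',s)
E
```

```text
(no output)
```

View pics/o20.png

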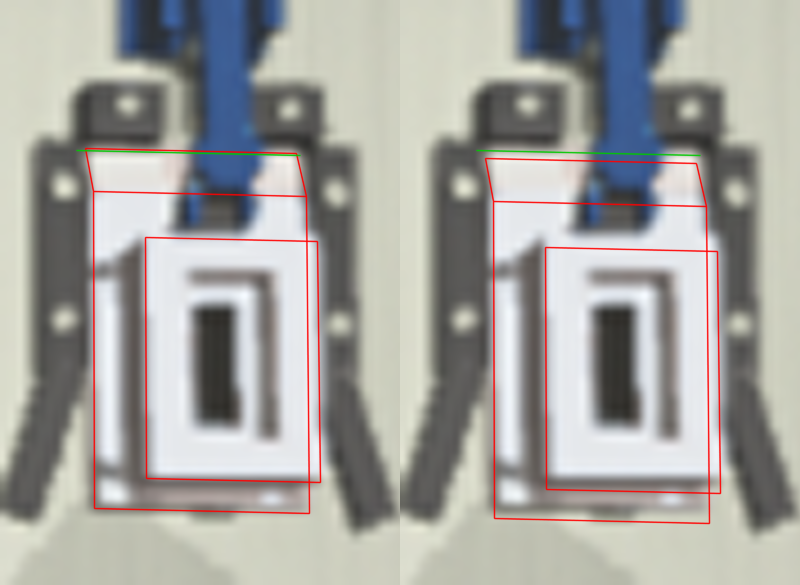

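```bash
python3 - <<'E'
from h import *
st();print(job_done())
E
```

```text
t 28.93 p [ 403.4 -288.3  213.3] jaw 90.0 F [-0.4  0.5  0.3] w 73.5 q [ -37.   10.   97.    0.   73. -127.]
the job is handed in; nothing more can be done
None
```

The job is done and handed in at 28.9 s of the 53 s allowed. The front nest stands upright on the bench between the rack and the shuttle. The rear nest is on the shuttle, with the roller on its tongue.

**Loading:** I drew the rear nest forward out of the lane by the front of its block, re-gripped it at the middle of the block, and slid it in between the guides. Sliding took about 6.5 N, with peaks of about 13 N in the guide flare and on the ramp. At TCP x = 578.5 mm the nest stopped. A further 1.5 mm of commanded push moved it only 0.2 mm and raised the force to 11.7 N, so I took that as bottomed on the stop.

**Last checks:**
- **Home position:** in the top picture, the nest outline drawn at home matches the image to about 1 mm.
- **Surroundings:** the other objects look unmoved in the last full scene picture, which I compared by eye only.
- **Robot:** it is clear, with the measured force near zero.

**What disagreed:**
- **Finger length:** the fingertips end about 27 mm short of the reported TCP. On my first grasp the fingers came down and closed on the front nest's block top, with about 6–7 N of contact. I opened, lowered 27 mm further and gripped it properly. The block showed only a 2–3 mm shift, which may be measurement error.
- **Guide position:** the guides lie about 2–3 mm from my camera estimate. I corrected for this when I felt about 4 N of side force on the way in.

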